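# Load the dust box with the matching marble tiles

## Task

Slide the dust box's clear guard fully open: the one marble tile already inside shows which shape, hexagon or rectangle, is to be cleaned in this batch. Leave that tile where it lies, take the forgotten brush out and lay it in the white brush tray, and lay every tile of the same shape from the two boards flat on the box's floor beside it, not stacked; keep the other shape out of the box. Then slide the guard fully shut, press the start button down once and let go, without disturbing the tin, tub and bottle.

Things in the scene. Friction and masses are not known exactly. Their poses are not given: they have to be found in the camera images.
- dustbox: Grey stone-cleaning dust box, 510 x 320 mm, fixed. Origin at bench level under the centre of its opening; x away from the robot along the guard's track, y left. Opening 200 (x) by 280 mm (y), flat floor 6 mm above the bench, walls to 60 mm; ledge in front (x -170 to -110) and motor housing behind (x 110 to 340) also 60 mm high; guard tracks at y +-155 mm, 78 mm high.
- guard (a joint): Clear flat guard over the opening, sliding along the dust box's x: 0 = fully shut (stop), 0.22 m = fully open over the motor housing (stop). Starts shut or ajar, stays where left, needs about 3 N. 210 mm long in x, 5 mm thick, top face 67 mm above the bench.
- guard_handle (a point): Top centre of the guard's handle, an upright aluminium bar on the guard's near part: 14 mm thick along the dust box's x, 90 mm long along its y, standing 40 mm above the guard (top at 107 mm above the bench). Moves with the guard.
- start (a joint): Start button's travel: 0 = up, 0.006 m = fully pressed; springs back; fully down takes about 5 N.
- start_top (a point): Centre of the top of the round grey start button (28 mm across, in a black collar) on the left end of the front ledge, pressed straight down; about 82 mm above the bench.
- brush_tray: White open tray, 100 mm (x) by 240 mm (y), 30 mm high, walls and floor 4 to 5 mm, fixed to the bench to the left of the dust box. Origin at the centre of its underside.
- brush: Dusting brush 180 mm long along its x: round wooden handle 20 mm across from x = -90 mm to 0, then metal ferrule and grey bristles 42 mm wide (y), 20 mm thick, to x = +90. Origin at mid-length on its underside; about 70 g, balances near the origin. Starts on the dust box's floor, in the near half of the opening, along the box's y.
- hex1: Grey-white marble tile, regular hexagon 42 mm across flats (48.5 mm across corners), 18 mm thick, about 80 g. Origin at the centre of its underside; z up; its x axis is normal to one pair of flats (so flats face 0, 60, 120 degrees from x). Either this one or bar1 lies in the dust box at the start (as the sample), the other on a board.
- hex2: Grey-white marble tile, regular hexagon 42 mm across flats (48.5 mm across corners), 18 mm thick, about 80 g. Origin at the centre of its underside; z up; its x axis is normal to one pair of flats (so flats face 0, 60, 120 degrees from x). May be absent; else starts on a sorting board.
- hex3: Grey-white marble tile, regular hexagon 42 mm across flats (48.5 mm across corners), 18 mm thick, about 80 g. Origin at the centre of its underside; z up; its x axis is normal to one pair of flats (so flats face 0, 60, 120 degrees from x). May be absent; else starts on a sorting board.
- hex4: Grey-white marble tile, regular hexagon 42 mm across flats (48.5 mm across corners), 18 mm thick, about 80 g. Origin at the centre of its underside; z up; its x axis is normal to one pair of flats (so flats face 0, 60, 120 degrees from x). May be absent; else starts on a sorting board.
- hex5: Grey-white marble tile, regular hexagon 42 mm across flats (48.5 mm across corners), 18 mm thick, about 80 g. Origin at the centre of its underside; z up; its x axis is normal to one pair of flats (so flats face 0, 60, 120 degrees from x). May be absent; else starts on a sorting board.
- bar1: Grey-white marble tile, rectangle 56 mm long (its x axis) by 34 mm wide (its y axis), 18 mm thick, about 90 g. Origin at the centre of its underside; z up. Either this one or hex1 lies in the dust box at the start (as the sample), the other on a board.
- bar2: Grey-white marble tile, rectangle 56 mm long (its x axis) by 34 mm wide (its y axis), 18 mm thick, about 90 g. Origin at the centre of its underside; z up. May be absent; else starts on a sorting board.
- bar3: Grey-white marble tile, rectangle 56 mm long (its x axis) by 34 mm wide (its y axis), 18 mm thick, about 90 g. Origin at the centre of its underside; z up. May be absent; else starts on a sorting board.
- bar4: Grey-white marble tile, rectangle 56 mm long (its x axis) by 34 mm wide (its y axis), 18 mm thick, about 90 g. Origin at the centre of its underside; z up. May be absent; else starts on a sorting board.
- bar5: Grey-white marble tile, rectangle 56 mm long (its x axis) by 34 mm wide (its y axis), 18 mm thick, about 90 g. Origin at the centre of its underside; z up. May be absent; else starts on a sorting board.
- board_right: Fixed flat wooden sorting board right of the dust box, 320 (x) by 220 mm (y), 6 mm thick, origin at its underside's centre. Tiles lie on it about 9 cm apart, in any yaw.
- board_left: Fixed flat wooden sorting board left of the dust box, 170 (x) by 220 mm (y), 6 mm thick, origin at its underside's centre. Tiles lie on it likewise.
- tin: Bystander: round tin, 74 mm across, 95 mm high, standing on the bench. Origin at its base centre.
- tub: Bystander: white tub of dark chips, 160 (x) x 110 (y) x 45 mm. Origin at its base centre.
- spray: Bystander: clear bottle, 60 mm across, 150 mm high. Origin at its base centre.
Not all that is in view belongs to the job. What is shaped like the bar4 but purple or red is not meant. What is shaped like the hex2 but purple is not meant.

How it is judged (in metres and radians):
On the way, in this order (a step that is already met when the one before it is completed fails the run):
1. the guard is slid open (value of joint guard above 0.18 m), for 0.2 s.
2. the brush lies in its tray and every tile of the sample's shape lies flat in the box, none of the other shape (((distance of hex1 from where it was at the start of the episode below 0.07 m and (x of hex1 in the frame of dustbox between -0.1 and 0.1 m and y of hex1 in the frame of dustbox between -0.14 and 0.14 m and height (world z) of hex1 below 0.014 m and angle between hex1's own z axis and vertical below 0.2 rad) and (x of hex2 in the frame of dustbox between -0.1 and 0.1 m and y of hex2 in the frame of dustbox between -0.14 and 0.14 m and height (world z) of hex2 below 0.014 m and angle between hex2's own z axis and vertical below 0.2 rad) and (x of hex3 in the frame of dustbox between -0.1 and 0.1 m and y of hex3 in the frame of dustbox between -0.14 and 0.14 m and height (world z) of hex3 below 0.014 m and angle between hex3's own z axis and vertical below 0.2 rad) and (x of hex4 in the frame of dustbox between -0.1 and 0.1 m and y of hex4 in the frame of dustbox between -0.14 and 0.14 m and height (world z) of hex4 below 0.014 m and angle between hex4's own z axis and vertical below 0.2 rad) and (x of hex5 in the frame of dustbox between -0.1 and 0.1 m and y of hex5 in the frame of dustbox between -0.14 and 0.14 m and height (world z) of hex5 below 0.014 m and angle between hex5's own z axis and vertical below 0.2 rad) and not (x of bar1 in the frame of dustbox between -0.17 and 0.34 m and y of bar1 in the frame of dustbox between -0.16 and 0.16 m) and not (x of bar2 in the frame of dustbox between -0.17 and 0.34 m and y of bar2 in the frame of dustbox between -0.16 and 0.16 m) and not (x of bar3 in the frame of dustbox between -0.17 and 0.34 m and y of bar3 in the frame of dustbox between -0.16 and 0.16 m) and not (x of bar4 in the frame of dustbox between -0.17 and 0.34 m and y of bar4 in the frame of dustbox between -0.16 and 0.16 m) and not (x of bar5 in the frame of dustbox between -0.17 and 0.34 m and y of bar5 in the frame of dustbox between -0.16 and 0.16 m)) or (distance of bar1 from where it was at the start of the episode below 0.07 m and (x of bar1 in the frame of dustbox between -0.1 and 0.1 m and y of bar1 in the frame of dustbox between -0.14 and 0.14 m and height (world z) of bar1 below 0.014 m and angle between bar1's own z axis and vertical below 0.2 rad) and (x of bar2 in the frame of dustbox between -0.1 and 0.1 m and y of bar2 in the frame of dustbox between -0.14 and 0.14 m and height (world z) of bar2 below 0.014 m and angle between bar2's own z axis and vertical below 0.2 rad) and (x of bar3 in the frame of dustbox between -0.1 and 0.1 m and y of bar3 in the frame of dustbox between -0.14 and 0.14 m and height (world z) of bar3 below 0.014 m and angle between bar3's own z axis and vertical below 0.2 rad) and (x of bar4 in the frame of dustbox between -0.1 and 0.1 m and y of bar4 in the frame of dustbox between -0.14 and 0.14 m and height (world z) of bar4 below 0.014 m and angle between bar4's own z axis and vertical below 0.2 rad) and (x of bar5 in the frame of dustbox between -0.1 and 0.1 m and y of bar5 in the frame of dustbox between -0.14 and 0.14 m and height (world z) of bar5 below 0.014 m and angle between bar5's own z axis and vertical below 0.2 rad) and not (x of hex1 in the frame of dustbox between -0.17 and 0.34 m and y of hex1 in the frame of dustbox between -0.16 and 0.16 m) and not (x of hex2 in the frame of dustbox between -0.17 and 0.34 m and y of hex2 in the frame of dustbox between -0.16 and 0.16 m) and not (x of hex3 in the frame of dustbox between -0.17 and 0.34 m and y of hex3 in the frame of dustbox between -0.16 and 0.16 m) and not (x of hex4 in the frame of dustbox between -0.17 and 0.34 m and y of hex4 in the frame of dustbox between -0.16 and 0.16 m) and not (x of hex5 in the frame of dustbox between -0.17 and 0.34 m and y of hex5 in the frame of dustbox between -0.16 and 0.16 m))) and x of brush in the frame of brush_tray between -0.04 and 0.04 m and y of brush in the frame of brush_tray between -0.06 and 0.06 m and height (world z) of brush below 0.022 m), for 0.3 s.
3. the guard is fully shut (value of joint guard below 0.008 m), for 0.2 s.
4. the start button is pressed down with the guard shut (value of joint guard below 0.008 m and value of joint start above 0.004 m), for 0.05 s.
At the end, for the whole second after the job is handed in: All tiles of the sample's shape flat on the box floor (underside under 14 mm, tilt under 0.2 rad), the sample within 70 mm of its start; none of the other shape in or on the box; brush in its tray within 40 mm (x), 60 mm (y) of centre, under 22 mm high; guard shut within 8 mm; button up (all of step 2 and value of joint guard below 0.008 m and value of joint start below 0.002 m and linear speed of brush below 0.03 m/s); the robot touches nothing.
It fails at once if the tin is disturbed (moved over 40 mm or tipped) (distance of tin from where it was at the start of the episode above 0.04 m or angle between tin's own z axis and vertical above 0.4 rad).
It fails at once if the tub is disturbed (moved over 40 mm or tipped) (distance of tub from where it was at the start of the episode above 0.04 m or angle between tub's own z axis and vertical above 0.4 rad).
It fails at once if the spray is disturbed (moved over 40 mm or tipped) (distance of spray from where it was at the start of the episode above 0.04 m or angle between spray's own z axis and vertical above 0.4 rad).
Of hex2, hex3, hex4, hex5 only 3 to 4 are there at a start; the rules pass over those that are not, and their reading is None.
Of bar2, bar3, bar4, bar5 only 3 to 4 are there at a start; the rules pass over those that are not, and their reading is None.
At some moment in a run one of hex2, hex3, hex4, hex5, bar2, bar3, bar4, bar5 may be knocked a few centimetres aside while the robot is not near it.
Once in a run the grip may slacken for a moment while it holds something.
It also fails if it takes over 200 s, if anything falls off the work surface, if the arm or the gripper's body presses on something with over 40 N, if the wrist force passes 120 N, or if a joint passes its speed limit or range.

## Robot

A 6-joint arm with a two-finger parallel gripper is mounted at the origin on the work surface. World frame = base frame: x ahead of the robot, y to its left, z up, the work surface at z = 0. Lengths are in m, angles in degrees, forces in N, time in s.
With the tool pointing down it reaches from about 0.25 to 0.8 m from the base axis. Payload 3.9 kg.
Tool frame: the origin (TCP) lies on the mounting face of the last link; the fingertips stand 173 mm ahead of it and the grasp point (between the pads) lies 155 mm ahead of it; z points along the fingers, y is the direction in which the jaws open and shut (so a half turn about z gives the same grasp; the last joint's range is limited). The gripper opens to 85 mm and grips with 20 to 120 N. Pads are 22 mm wide; open, the fingers measure 114 mm over their backs; the gripper's body (76 mm by 85 mm) begins 54 mm behind the grasp point. The pads swing forward as they close: fully open they stand 13 mm farther back than shut.
Start: joints at [-68.239, 14.897, -7.913, 67.191, 0, 90], TCP at [0.195, -0.488, 0.405] pointing down, gripper open.
Joint ranges: [-159.42, 159.42], [-47.68, 98.78], [-73.54, 78.23], [-108.79, 121.32], [-90, 84.71], [-180, 180]. Speed limits (degrees/s): [147.25, 147.25, 180, 180, 180, 180].

## Interface

Orientations are given as a 3x3 rotation matrix whose columns are the frame's x, y, z axes.
In Python, from cell import r gives the robot as it stands.
- The arm moves only by the shell command python3 -m creep 'ROWS'. ROWS is text: rows parted by semicolons, each of 7 numbers parted by spaces: the shift along the tool's x, y, z as a fraction of full scale, then the turn, a rotation vector about the tool's x, y, z as a fraction of full scale, then the closure, from 0 (fully open) to 1 (shut). In form: dx dy dz ax ay az claw; .... A call has 1 to 20 rows; each row is the pose to reach, as a shift and turn from the pose commanded when the call began, along the tool's axes at that moment, turning the shorter way round; what a row does not reach only later rows make up. Full scale, the value 1, is 0.6 m for a shift and 180 degrees for a turn. A row lasts 1/10 s, in which the tool goes at most 50 mm and 8.59 degrees, less where a joint would pass 70% of its speed; a pose out of reach is approached as far as the arm can. A call with a number of a shift or a turn outside -1 to 1 is refused whole. A call with a gripper value outside its range is refused whole. The fingers move at their own pace and stop on an object; the grip force is fixed at half the most. Time passes only in rows, so rows that repeat a pose let the fingers close. It gives the time, the measured TCP pose, the force and the opening at its end, in the units of the state.
- r.sense(): the state, without advancing time (a new reading comes with each control period).
- r.camera(name): name is "scene" or "side" or "wrist"; returns a dict with "frame" (400x640x3 uint8, blue, green, red), "fx", "fy", "cx", "cy" (pixels), "position" and "attitude" of the camera in the world. Camera axes: x right, y down, z forward; pixel columns grow to the right and rows downward; lengths in m; the calibration is good to about 2 mm. A picture is of the moment at which its call begins. There is no depth.
- r.hand_in(): hands the job in, once; it reports no verdict.
Trained networks look in a picture, given as the dict that the camera call returned (one of the last four; its "shot" number tells which), for a name from the list of things; names that differ only in an ending like _2 or _b are one class to them, and where a whole thing is asked for, a point or a joint stands for the part that bears it (a point fixed in the world has none). Each returns a list of dicts, best first, with "conf" (0 to 1); they miss things now and then, are a little off and sometimes report something else, mostly with a low value. They report only what shows in the picture. A call takes as long as a camera call. They do not tell look-alikes from the thing itself.
- r.search_frame(picture, label): "at" ([column, row] in pixels, amid what is visible of it).
The state is a dict: "t": time; "joint_positions": joint angles; "joint_vel": joint speeds; "effort": joint torques, N m; "tcp_pos": TCP position; "tcp_rot": TCP orientation; "contact_force": force on the tool from outside, world axes, zero at the start; "wrist_torque": the same for the moment, N m; "gripper_width": finger opening in m.
Only numpy, scipy, OpenCV 4.12 (cv2) and the standard library are available. Lean on these libraries where they do the work, as an engineer would, in place of code of your own. Each camera call takes 0.05 s, during which the arm holds its last target.

## Working session

There is one attempt and no reset: what is moved stays moved. The work goes in short steps, Python scripts to look and compute and a shell command to move; the robot and the scene stay as the last step left them, time stands still between calls to the robot, and variables do not carry over. Pictures are saved under pics/ and viewed, and the job is handed in when it is done.

```bash
ls; mkdir -p pics
python3 - <<'E'
from cell import r
import cv2
s=r.sense()
for k in ("t","tcp_pos","tcp_rot","contact_force","gripper_width"): print(k,s[k])
for n in("scene","side","wrist"):
    c=r.camera(n); cv2.imwrite(f"pics/a_{n}.png",c["frame"]); print(n,c["fx"],c["cx"],c["cy"],c["position"],c["attitude"])
E
```

```text
pics
t 0.0
tcp_pos [ 0.19450371 -0.48726004  0.40387313]
tcp_rot [[ 9.28733919e-01  3.70746227e-01 -7.37229310e-04]
 [ 3.70746959e-01 -9.28732167e-01  1.80402337e-03]
 [-1.58537185e-05 -1.94878322e-03 -9.99998101e-01]]
contact_force [ 0.10372565  0.12121095 -0.52108617]
gripper_width 0.08516346190405664
scene 415.0606024197346 324.88795573576175 199.29279695992682 [ 1.2166587  -0.13045761  1.02420671] [[ 0.15669829  0.76273425 -0.62744092]
 [ 0.98750403 -0.11020568  0.11265212]
 [ 0.01677607 -0.63725283 -0.77047219]]
side 455.8137657620254 320.7047892892493 197.85432720570745 [-0.30263748  0.86714669  0.88946183] [[-0.74008532 -0.37397226  0.55894407]
 [-0.67234696  0.42991364 -0.60259757]
 [-0.01494291 -0.82177796 -0.56961188]]
wrist 313.4161600778238 318.3282672944428 201.5101870034869 [ 0.26648665 -0.45827977  0.37340677] [[ 3.70548535e-01 -8.84764120e-01 -2.82641530e-01]
 [-9.28812769e-01 -3.53233983e-01 -1.11949069e-01]
 [-7.90073575e-04  3.04003626e-01 -9.52670547e-01]]
```

View pics/a_scene.png

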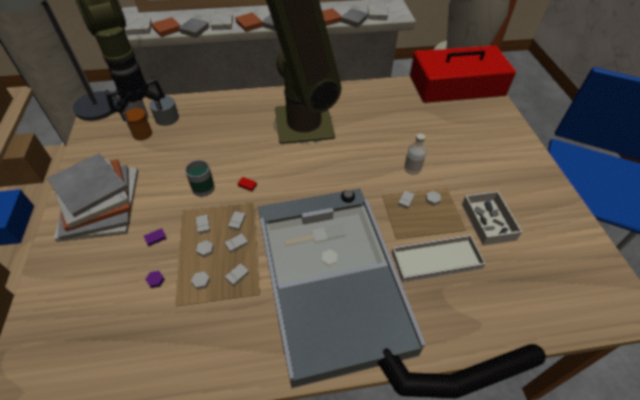

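View pics/a_side.png

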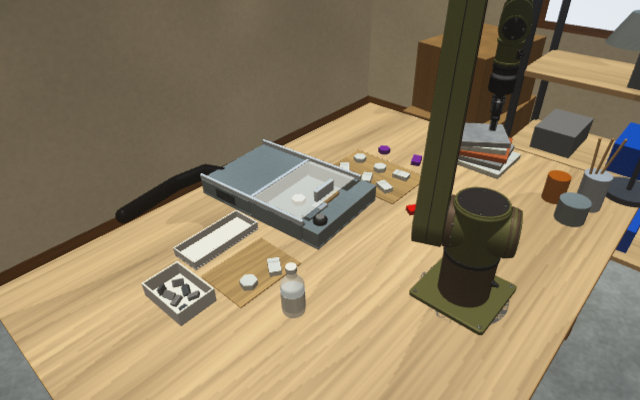

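View pics/a_wrist.png

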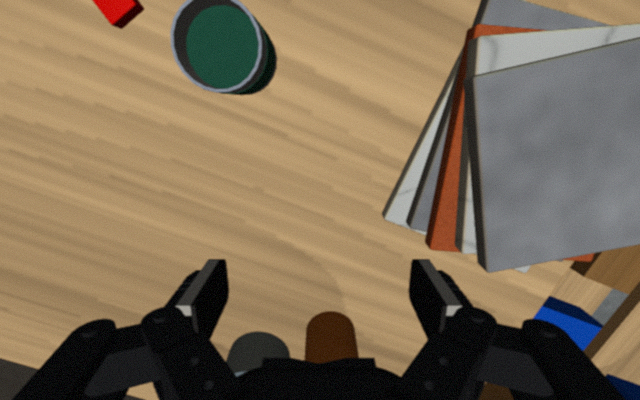

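```bash
cat > h.py <<'E'
import numpy as np, cv2
from cell import r
def w2p(c,P):
    R=np.array(c["attitude"]);q=(np.atleast_2d(P)-np.array(c["position"]))@R
    return np.c_[c["fx"]*q[:,0]/q[:,2]+c["cx"],c["fy"]*q[:,1]/q[:,2]+c["cy"]]
def p2w(c,px,z):
    R=np.array(c["attitude"]);d=R@np.array([(px[0]-c["cx"])/c["fx"],(px[1]-c["cy"])/c["fy"],1.])
    o=np.array(c["position"]);return o+d*(z-o[2])/d[2]
def save(c,n): cv2.imwrite(f"pics/{n}.png",c["frame"])
E
python3 - <<'E'
from h import *
c=r.camera("scene")
Z=dict(dustbox=.06,guard_handle=.09,start_top=.08,brush_tray=.015,brush=.016,hex2=.024,bar2=.024,hex1=.024,board_right=.006,board_left=.006,tin=.05,tub=.02,spray=.07)
for n in Z:
    if n in("hex1",):continue
    for d in r.search_frame(c,n):
        if d["conf"]>.2: print(n,round(d["conf"],2),np.round(d["at"],1),p2w(c,d["at"],Z[n]).round(3))
f=c["frame"]
cv2.imwrite("pics/b1.png",cv2.resize(f[180:385,250:430],None,fx=4,fy=4,interpolation=cv2.INTER_CUBIC)[:600] if 0 else cv2.resize(f[180:385,250:430],None,fx=2.9,fy=2.9,interpolation=cv2.INTER_CUBIC))
cv2.imwrite("pics/b2.png",cv2.resize(f[170:320,130:330],None,fx=4,fy=4,interpolation=cv2.INTER_CUBIC))
E
```

```text
dustbox 0.58 [344.5 308.5] [0.785 0.004 0.06 ]
guard_handle 0.63 [324.3 249.1] [ 0.625 -0.022  0.09 ]
guard_handle 0.29 [407.4 199.1] [0.49  0.246 0.09 ]
start_top 0.47 [347.  194.7] [0.44  0.076 0.08 ]
brush_tray 0.8 [435.3 258.9] [0.656 0.293 0.015]
hex2 0.79 [203.7 249.7] [ 0.536 -0.352  0.024]
hex2 0.68 [198.6 282. ] [ 0.637 -0.363  0.024]
hex2 0.67 [431.8 200.1] [0.453 0.348 0.024]
hex2 0.55 [153.2 281.8] [ 0.619 -0.482  0.024]
bar2 0.76 [203.4 224.1] [ 0.445 -0.355  0.024]
bar2 0.69 [405.1 199.8] [0.44  0.265 0.024]
bar2 0.67 [235.1 220.4] [ 0.445 -0.263  0.024]
bar2 0.66 [234.5 243.7] [ 0.528 -0.266  0.024]
bar2 0.6 [235.3 273.2] [ 0.625 -0.266  0.024]
bar2 0.58 [154.1 239.3] [ 0.479 -0.493  0.024]
bar2 0.55 [244.3 184.6] [ 0.305 -0.231  0.024]
board_right 0.95 [215.6 260.5] [ 0.565 -0.322  0.006]
board_left 0.8 [420.9 212.6] [0.483 0.306 0.006]
tin 0.81 [200.2 175.5] [ 0.27  -0.365  0.05 ]
tub 0.7 [487.2 218. ] [0.543 0.495 0.02 ]
spray 0.76 [415.  156.7] [0.303 0.33  0.07 ]
```

View pics/b1.png

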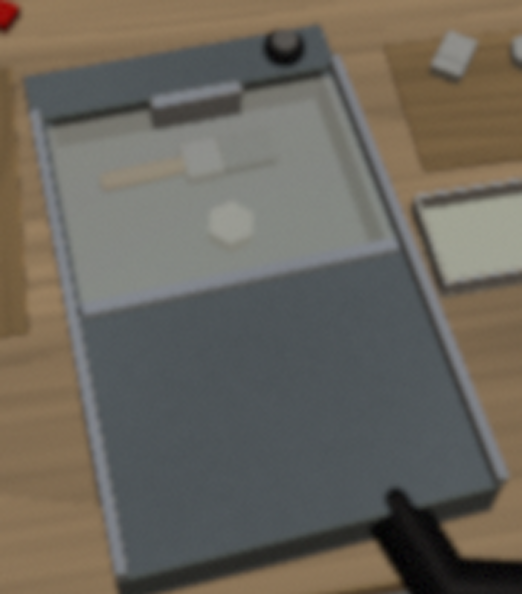

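View pics/b2.png

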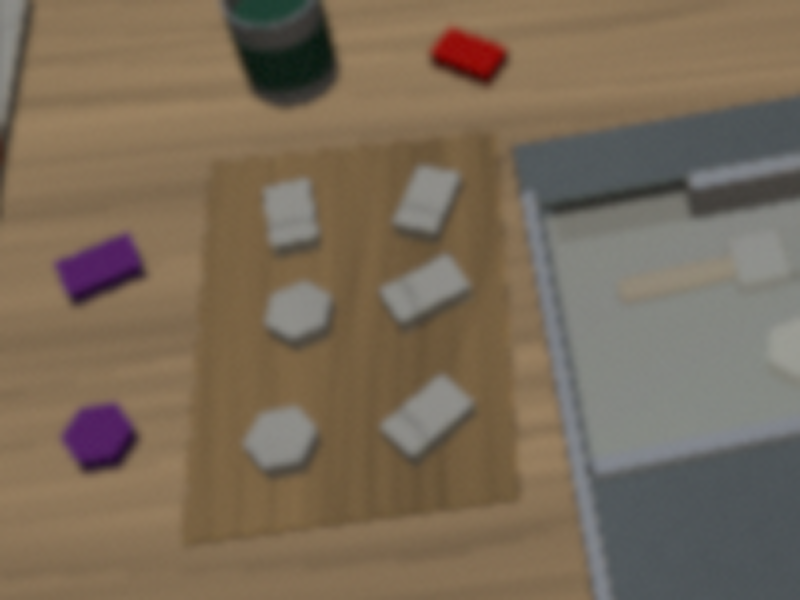

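Run:
```python
from h import *
c=r.camera("scene")
box=np.array([[-.17,-.16],[-.17,.16],[.34,-.16],[.34,.16]])
px=[(259,207),(360.3,189.3),(290.7,379),(422,349)]
W=np.array([p2w(c,p,.06)[:2] for p in px]); print(W.round(3))
B=box-box.mean(0);V=W-W.mean(0)
a=np.arctan2((B[:,0]*V[:,1]-B[:,1]*V[:,0]).sum(),(B*V).sum())
R=np.array([[np.cos(a),-np.sin(a)],[np.sin(a),np.cos(a)]]);t=W.mean(0)-R@box.mean(0)
print("yaw",np.degrees(a),"t",t.round(4), "res",((box@R.T+t)-W).round(3))
def b2w(x,y):return R@[x,y]+t
for nm,p,z in [("start",(347,195),.082),("handle top ctr",(317.5,213.5),.107),("hexS",(329.6,256.5),.024)]:
    w=p2w(c,p,z)[:2]; print(nm,w.round(3),(R.T@(w-t)).round(3))
for q in((.385+0,0),): pass
```

```text
[[ 0.433 -0.187]
 [ 0.408  0.125]
 [ 0.931 -0.146]
 [ 0.911  0.164]]
yaw 4.471962547872548 t [ 0.586  -0.0177] res [[-0.004 -0.003]
 [-0.004  0.004]
 [ 0.006 -0.005]
 [ 0.001  0.005]]
start [0.442 0.075] [-0.136  0.104]
handle top ctr [ 0.518 -0.025] [-0.069 -0.002]
hexS [ 0.61  -0.004] [0.025 0.012]
```

```bash
cat >> h.py <<'E'
from scipy.spatial.transform import Rotation as Ro
def Rd(phi):
    a=np.radians(phi);c,s=np.cos(a),np.sin(a)
    return np.array([[c,s,0],[s,-c,0],[0,0,-1.]])
def go(*wps):
    """wps: (x,y,z,phi) TCP targets; prints shift/turn fractions + rows needed"""
    s=r.sense();p0=np.array(s["tcp_pos"]);R0=np.array(s["tcp_rot"]);pp=p0;pR=R0
    for w in wps:
        p=np.array(w[:3]);R=Rd(w[3])
        d=R0.T@(p-p0)/.6;a=Ro.from_matrix(R0.T@R).as_rotvec()/np.pi
        ang=np.degrees(Ro.from_matrix(pR.T@R).magnitude())
        print("%.4f %.4f %.4f %.4f %.4f %.4f"%(*d,*a)," rows>=%.1f"%max(np.linalg.norm(p-pp)/.05,ang/8.59));pp=p;pR=R
def st():
    s=r.sense();R=np.array(s["tcp_rot"])
    print("t%.2f"%s["t"],np.round(s["tcp_pos"],4),"phi%.2f tilt%.2f"%(np.degrees(np.arctan2(R[1,0],R[0,0])),np.degrees(np.arccos(-R[2,2]))),"F",np.round(s["contact_force"],1),"w%.4f"%s["gripper_width"])
E
python3 - <<'E'
from h import *
st();go((.46,-.03,.42,4.5))
E
```

```text
t0.85 [ 0.1946 -0.4876  0.4047] phi21.76 tilt0.00 F [-0.1  0.1 -1.2] w0.0855
0.6935 -0.5443 -0.0255 -0.0000 0.0000 0.0959  rows>=10.6
```

```bash
python3 -m creep '0.694 -0.544 -0.0255 0 0 0.096 0;0.694 -0.544 -0.0255 0 0 0.096 0;0.694 -0.544 -0.0255 0 0 0.096 0;0.694 -0.544 -0.0255 0 0 0.096 0;0.694 -0.544 -0.0255 0 0 0.096 0;0.694 -0.544 -0.0255 0 0 0.096 0;0.694 -0.544 -0.0255 0 0 0.096 0;0.694 -0.544 -0.0255 0 0 0.096 0;0.694 -0.544 -0.0255 0 0 0.096 0;0.694 -0.544 -0.0255 0 0 0.096 0;0.694 -0.544 -0.0255 0 0 0.096 0;0.694 -0.544 -0.0255 0 0 0.096 0;0.694 -0.544 -0.0255 0 0 0.096 0;0.694 -0.544 -0.0255 0 0 0.096 0'
python3 - <<'E'
from h import *
st();c=r.camera("wrist");save(c,"w1");st()
E
```

```text
t: 2.25
tcp_pos: [0.4598, -0.0307, 0.4199]
tcp_rot: [[0.997, 0.077, -0.001], [0.077, -0.997, -0.0], [-0.001, 0.0, -1.0]]
contact_force: [-0.6, 0.4, -0.6]
gripper_width: 0.0855
t2.25 [ 0.4598 -0.0307  0.4199] phi4.43 tilt0.05 F [-0.6  0.4 -0.6] w0.0855
t2.30 [ 0.4597 -0.0309  0.42  ] phi4.39 tilt0.04 F [-0.6 -0.3  0. ] w0.0855
```

View pics/w1.png

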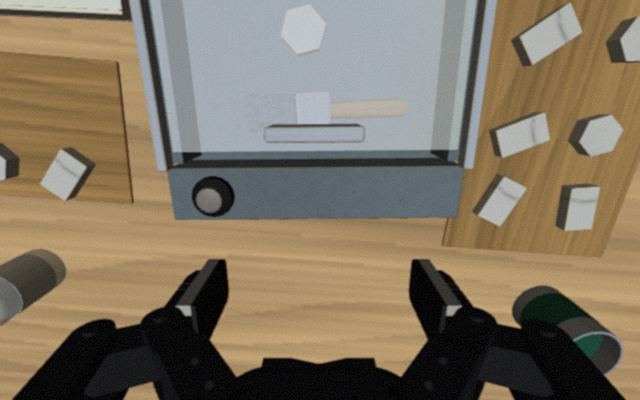

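Run:
```python
from h import *
c=r.camera("wrist")
f=c["frame"]
cv2.imwrite("pics/w1z.png",cv2.resize(f[80:225,140:500],None,fx=2.2,fy=2.2,interpolation=cv2.INTER_CUBIC))
for n,p,z in [("fr",(461,217),.06),("fl",(175,219),.06),("btn",(207,199),.082),("hl",(265,127),.107),("hr",(363,127),.107)]: print(n,p2w(c,p,z).round(4))
```

```text
fr [ 0.4261 -0.1942  0.06  ]
fl [0.3994 0.1256 0.06  ]
btn [0.4332 0.0814 0.082 ]
hl [0.5121 0.0199 0.107 ]
hr [ 0.5187 -0.066   0.107 ]
```

View pics/w1z.png

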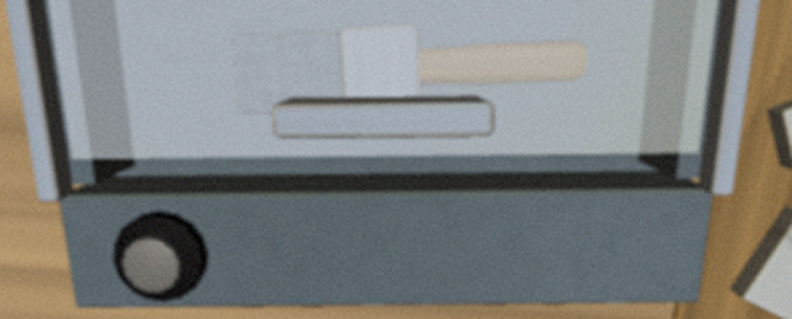

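```bash
cat >> h.py <<'E'
BY=np.radians(4.7);BR=np.array([[np.cos(BY),-np.sin(BY)],[np.sin(BY),np.cos(BY)]]);BT=np.array([.5825,-.0203])
def b2w(x,y): return BR@[x,y]+BT
def w2b(w): return BR.T@(np.array(w)[:2]-BT)
E
python3 - <<'E'
from h import *
c=r.camera("wrist")
h=p2w(c,(314.3,134),.107);print(h,w2b(h),w2b(p2w(c,(207,199),.082)))
for p in [(166,168),(467,168)]: print("guard/opening near corner",w2b(p2w(c,p,.06)))
P=[[*b2w(x,y),z] for x,y,z in [(-.1,-.14,.06),(-.1,.14,.06),(-.17,.155,.0),(-.1,-.14,.006),(-.1,.14,.006)]]
print(w2p(c,np.array(P)))
x,y=b2w(w2b(h)[0]-.040,w2b(h)[1]);x2,y2=b2w(w2b(h)[0]-.018,w2b(h)[1])
st();go((x,y,.27,4.7),(x,y,.255,4.7))
E
```

```text
[ 0.50943018 -0.02388577  0.107     ] [-0.07311793  0.00241352] [-0.1404166   0.11352245]
guard/opening near corner [-0.11232972  0.16147926]
guard/opening near corner [-0.11431771 -0.15966436]
[[450.20917511 154.7272061 ]
 [184.56466617 156.35584271]
 [199.00524869 202.2128289 ]
 [432.38760069 147.54753426]
 [202.5360798  148.96109086]]
t2.40 [ 0.4598 -0.0311  0.4201] phi4.36 tilt0.01 F [-0.1 -0.3  0.1] w0.0857
0.0168 -0.0053 0.2501 0.0000 0.0001 -0.0019  rows>=3.0
0.0168 -0.0053 0.2751 0.0000 0.0001 -0.0019  rows>=0.3
```

```bash
python3 -m creep '0.017 -0.005 0.25 0 0 -0.002 1;0.017 -0.005 0.275 0 0 -0.002 1;0.017 -0.005 0.275 0 0 -0.002 1;0.017 -0.005 0.275 0 0 -0.002 1;0.017 -0.005 0.275 0 0 -0.002 1;0.017 -0.005 0.275 0 0 -0.002 1;0.04 -0.005 0.275 0 0 -0.002 1;0.06 -0.005 0.275 0 0 -0.002 1;0.09 -0.005 0.275 0 0 -0.002 1;0.12 -0.005 0.275 0 0 -0.002 1;0.15 -0.006 0.275 0 0 -0.002 1;0.18 -0.006 0.275 0 0 -0.002 1;0.21 -0.006 0.275 0 0 -0.002 1;0.24 -0.006 0.275 0 0 -0.002 1;0.27 -0.006 0.275 0 0 -0.002 1;0.30 -0.007 0.275 0 0 -0.002 1;0.33 -0.007 0.275 0 0 -0.002 1;0.36 -0.007 0.275 0 0 -0.002 1;0.38 -0.007 0.275 0 0 -0.002 1;0.38 -0.007 0.275 0 0 -0.002 1'
python3 - <<'E'
from h import *
st();print(w2b(r.sense()["tcp_pos"]));c=r.camera("wrist");save(c,"w2");c=r.camera("scene");save(c,"s2")
E
```

```text
t: 4.4
tcp_pos: [0.6894, -0.0081, 0.2564]
tcp_rot: [[0.996, 0.084, 0.004], [0.084, -0.996, -0.0], [0.004, 0.0, -1.0]]
contact_force: [-0.1, 0.5, -0.0]
gripper_width: -0.0002
t4.40 [ 0.6894 -0.0081  0.2564] phi4.84 tilt0.24 F [-0.1  0.5 -0. ] w-0.0002
[0.10754604 0.00337989]
```

View pics/s2.png

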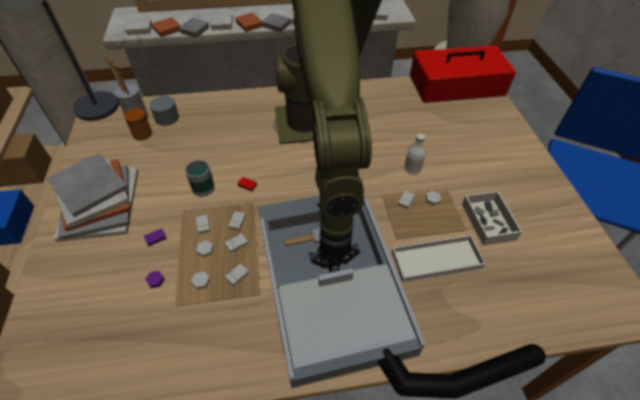

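```bash
python3 -m creep '0.01 0 0 0 0 0 1;0.02 0 0 0 0 0 1;0.03 0 0 0 0 0 1;0.037 0 0 0 0 0 1;0.037 0 0 0 0 0 1'
python3 - <<'E'
from h import *
st();print(w2b(r.sense()["tcp_pos"]))
E
```

```text
t: 5.0
tcp_pos: [0.701, -0.007, 0.2551]
tcp_rot: [[0.996, 0.084, -0.024], [0.084, -0.996, -0.002], [-0.024, 0.0, -1.0]]
contact_force: [-28.5, -2.1, 20.8]
gripper_width: -0.0003
t5.00 [ 0.701  -0.007   0.2551] phi4.80 tilt1.35 F [-28.5  -2.1  20.8] w-0.0003
[0.11918786 0.00358364]
```

```bash
python3 -m creep '-0.05 0 0 0 0 0 1;-0.05 0 0 0 0 0 1;-0.2 0 -0.25 0 0 0 0;-0.3 0 -0.27 0 0 0 0;-0.35 0 -0.27 0 0 0 0;-0.35 0 -0.27 0 0 0 0;-0.35 0 -0.27 0 0 0 0;-0.35 0 -0.27 0 0 0 0;-0.35 0 -0.27 0 0 0 0;-0.35 0 -0.27 0 0 0 0;-0.35 0 -0.27 0 0 0 0'
python3 - <<'E'
from h import *
st();c=r.camera("wrist");save(c,"w3");st()
for n in("hex2","bar2","brush","guard_handle","start_top"):
    for d in r.search_frame(c,n):
        if d["conf"]>.2: w=p2w(c,d["at"],dict(brush=.016,guard_handle=.1,start_top=.082).get(n,.024));print(n,round(d["conf"],2),np.round(d["at"],1),w.round(4),w2b(w).round(3))
E
```

```text
t: 6.1
tcp_pos: [0.5013, -0.0238, 0.4158]
tcp_rot: [[0.996, 0.085, -0.001], [0.085, -0.996, 0.0], [-0.001, -0.0, -1.0]]
contact_force: [-0.2, -0.2, 0.1]
gripper_width: 0.0857
t6.10 [ 0.5013 -0.0238  0.4158] phi4.86 tilt0.07 F [-0.2 -0.2  0.1] w0.0857
t6.15 [ 0.5012 -0.0238  0.4157] phi4.85 tilt0.10 F [ 0.7 -0.9  0.5] w0.0854
hex2 0.92 [622.6  83.9] [ 0.624  -0.3436  0.024 ] [ 0.015 -0.326]
hex2 0.65 [590.  167.9] [ 0.5312 -0.3405  0.024 ] [-0.077 -0.315]
hex2 0.59 [ 12.7 195. ] [0.4406 0.3393 0.024 ] [-0.112  0.37 ]
bar2 0.95 [493.3 233.8] [ 0.4395 -0.249   0.024 ] [-0.161 -0.216]
bar2 0.82 [514.7 174.1] [ 0.5166 -0.2547  0.024 ] [-0.085 -0.228]
bar2 0.74 [571.9 240.9] [ 0.4383 -0.3503  0.024 ] [-0.171 -0.317]
bar2 0.7 [ 78.4 203. ] [0.437  0.2623 0.024 ] [-0.122  0.294]
bar2 0.57 [544.5  76.2] [ 0.6244 -0.2571  0.024 ] [ 0.022 -0.239]
bar2 0.45 [594.4 171.3] [ 0.5277 -0.3471  0.024 ] [-0.081 -0.321]
bar2 0.24 [621.5  84.3] [ 0.6235 -0.3425  0.024 ] [ 0.014 -0.324]
brush 0.86 [309.9 147.6] [ 0.526  -0.0119  0.016 ] [-0.056  0.013]
start_top 0.81 [214.6 236.3] [0.4343 0.08   0.082 ] [-0.139  0.112]
start_top 0.48 [591.4 171.3] [ 0.5356 -0.2911  0.082 ] [-0.069 -0.266]
```

View pics/w3.png

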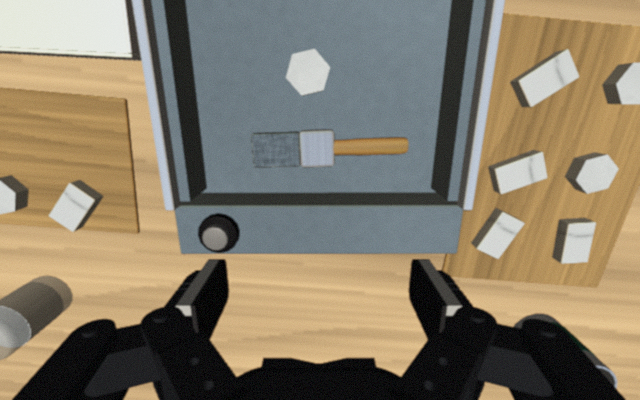

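Run:
```python
from h import *
c=r.camera("wrist")
a=p2w(c,(407,146),.016);m=p2w(c,(333,147.5),.016);b=p2w(c,(252,150.5),.026-.01)
print("handle end",a,w2b(a),"mid",m,w2b(m),"tip",b,w2b(b)); d=b-a;print(np.linalg.norm(d),"dir",np.degrees(np.arctan2(d[1],d[0])))
o=(a+b)/2;u=d/np.linalg.norm(d);g=m-u*.016; print("o",o,"grasp",g)
phi=np.degrees(np.arctan2(d[1],d[0])); print("phi",phi)
h=p2w(c,(308,72),.024);print("sample",h,w2b(h))
s=r.camera("scene")
save(s,"s3");f=s["frame"];cv2.imwrite("pics/s3z.png",cv2.resize(f[225:290,380:495],None,fx=6,fy=6,interpolation=cv2.INTER_CUBIC))
st();go((*g[:2],.30,phi),(*g[:2],.182,phi))
```

```text
handle end [ 0.53672544 -0.12528602  0.016     ] [-0.05422304 -0.10088229] mid [ 0.52767821 -0.03899351  0.016     ] [-0.05616917 -0.01413863] tip [0.51615211 0.0556832  0.016     ] [-0.05989883  0.08116415]
0.18213489878589434 dir 96.48577478076885
o [ 0.52643878 -0.03480141  0.016     ] grasp [ 0.52948551 -0.05489111  0.016     ]
phi 96.48577478076885
sample [ 0.60654369 -0.00393403  0.024     ] [0.02530384 0.01434083]
t6.50 [ 0.5004 -0.0239  0.4167] phi4.85 tilt0.03 F [ 0.8 -0.8 -0.4] w0.0856
0.0441 0.0556 0.1945 -0.0001 0.0001 -0.5091  rows>=10.7
0.0442 0.0556 0.3911 -0.0001 0.0001 -0.5091  rows>=2.4
```

View pics/s3z.png

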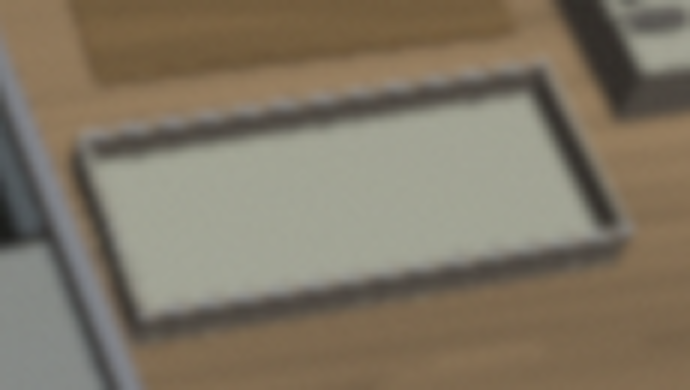

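```bash
python3 -m creep '0.044 0.0556 0.19 0 0 -0.509 0.5;0.044 0.0556 0.19 0 0 -0.509 0.5;0.044 0.0556 0.19 0 0 -0.509 0.5;0.044 0.0556 0.19 0 0 -0.509 0.5;0.044 0.0556 0.19 0 0 -0.509 0.5;0.044 0.0556 0.19 0 0 -0.509 0.5;0.044 0.0556 0.19 0 0 -0.509 0.5;0.044 0.0556 0.19 0 0 -0.509 0.5;0.044 0.0556 0.19 0 0 -0.509 0.5;0.044 0.0556 0.19 0 0 -0.509 0.5;0.044 0.0556 0.19 0 0 -0.509 0.5;0.044 0.0556 0.19 0 0 -0.509 0.5;0.044 0.0556 0.19 0 0 -0.509 0.5;0.044 0.0556 0.19 0 0 -0.509 0.5'
python3 - <<'E'
from h import *
s=r.camera("scene")
px=[(380+82/6,225+140/6),(380+540/6,225+68/6),(380+630/6,225+238/6),(380+138/6,225+330/6)]
W=np.array([p2w(s,p,.03) for p in px])[:, :2];print(W.round(4),"ctr",W.mean(0))
e=(W[1]-W[0]+W[2]-W[3]);print("yaw",np.degrees(np.arctan2(-e[0],e[1])),np.linalg.norm(W[1]-W[0]),np.linalg.norm(W[3]-W[0]))
c=r.camera("wrist");save(c,"w4");st();go((.5295,-.0549,.22,96.5),(.5295,-.0549,.182,96.5))
E
```

```text
t: 7.9
tcp_pos: [0.5293, -0.0549, 0.303]
tcp_rot: [[-0.111, 0.994, 0.0], [0.994, 0.111, 0.0], [0.0, 0.0, -1.0]]
contact_force: [-0.7, 0.1, -0.9]
gripper_width: 0.0425
[[0.6136 0.18  ]
 [0.606  0.4118]
 [0.7027 0.4173]
 [0.7151 0.1786]] ctr [0.65932071 0.29694674]
yaw 2.4328099181603937 0.23190841031748977 0.10150134214298626
t8.00 [ 0.5293 -0.0549  0.303 ] phi96.41 tilt0.00 F [ 0.  -0.1 -0.3] w0.0427
0.0000 0.0003 0.1384 0.0000 -0.0000 -0.0005  rows>=1.7
0.0000 0.0003 0.2017 0.0000 -0.0000 -0.0005  rows>=0.8
```

View pics/w4.png

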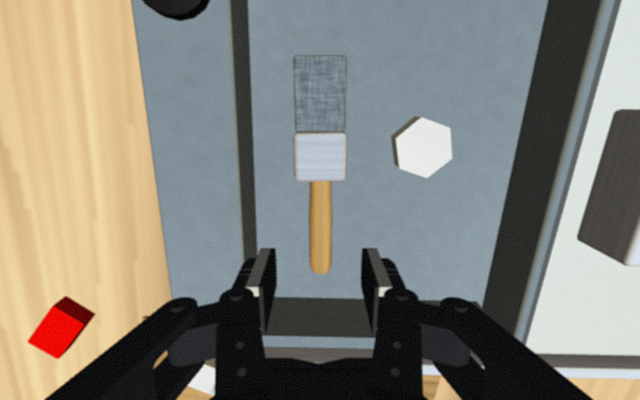

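```bash
python3 -m creep '0 0 0.08 0 0 0 0.5;0 0 0.14 0 0 0 0.5;0 0 0.17 0 0 0 0.5;0 0 0.19 0 0 0 0.5;0 0 0.202 0 0 0 0.5;0 0 0.202 0 0 0 0.5;0 0 0.202 0 0 0 1;0 0 0.202 0 0 0 1;0 0 0.202 0 0 0 1;0 0 0.202 0 0 0 1;0 0 0.202 0 0 0 1;0 0 0.202 0 0 0 1'
python3 - <<'E'
from h import *
st()
E
```

```text
t: 9.2
tcp_pos: [0.5301, -0.055, 0.1832]
tcp_rot: [[-0.112, 0.994, 0.003], [0.994, 0.112, -0.0], [-0.001, 0.003, -1.0]]
contact_force: [-0.8, -0.4, 6.7]
gripper_width: 0.0167
t9.20 [ 0.5301 -0.055   0.1832] phi96.46 tilt0.16 F [-0.8 -0.4  6.7] w0.0167
```

```bash
python3 -m creep '0 0 0 0 0 0 0.5;0 0 0 0 0 0 0.5;0 0 0 0 0 0 0.5;0 0 0 0 0 0 0.5;0 0 0.003 0 0 0 0.5;0 0 0.006 0 0 0 0.5;0 0 0.006 0 0 0 0.5'
python3 - <<'E'
from h import *
st();c=r.camera("wrist");save(c,"w5")
E
```

```text
t: 9.9
tcp_pos: [0.5291, -0.0549, 0.1778]
tcp_rot: [[-0.112, 0.994, -0.001], [0.994, 0.112, 0.0], [0.0, -0.001, -1.0]]
contact_force: [-0.2, 0.4, -0.2]
gripper_width: 0.0424
t9.90 [ 0.5291 -0.0549  0.1778] phi96.46 tilt0.05 F [-0.2  0.4 -0.2] w0.0424
```

View pics/w5.png

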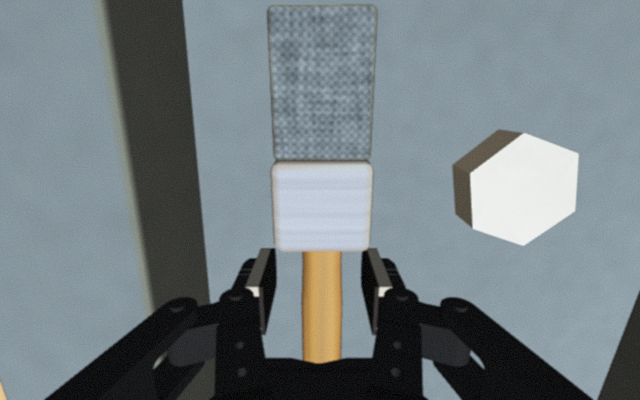

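```bash
python3 -m creep '0 0 0 0 0 0 1;0 0 0 0 0 0 1;0 0 0 0 0 0 1;0 0 0 0 0 0 1;0 0 0 0 0 0 1;0 0 -0.03 0 0 0 1;0 0 -0.07 0 0 0 1;0 0 -0.13 0 0 0 1;0 0 -0.2 0 0 0 1;0 0 -0.2 0 0 0 1'
python3 - <<'E'
from h import *
st();c=r.camera("wrist");save(c,"w6");go((.66,.277,.30,92.4+2),(.66,.277,.19,92.4+2))
E
```

```text
t: 10.95
tcp_pos: [0.5318, -0.0552, 0.3038]
tcp_rot: [[-0.113, 0.994, 0.011], [0.994, 0.113, -0.001], [-0.002, 0.011, -1.0]]
contact_force: [1.5, -0.1, 0.1]
gripper_width: 0.0169
t10.95 [ 0.5318 -0.0552  0.3038] phi96.46 tilt0.62 F [ 1.5 -0.1  0.1] w0.0169
0.5258 0.2762 0.0031 0.0022 0.0004 0.0114  rows>=7.1
0.5260 0.2749 0.1865 0.0022 0.0004 0.0114  rows>=2.2
```

View pics/w6.png

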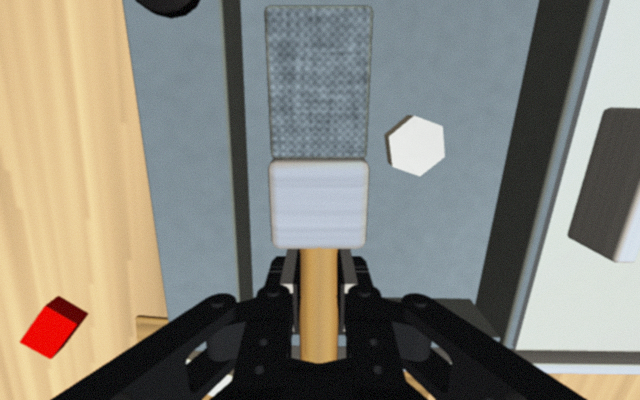

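```bash
python3 -m creep '0.08 0.04 -0.03 0 0 0.011 1;0.16 0.08 -0.03 0 0 0.011 1;0.23 0.12 -0.03 0 0 0.011 1;0.3 0.16 -0.03 0 0 0.011 1;0.37 0.2 -0.03 0 0 0.011 1;0.44 0.24 -0.03 0 0 0.011 1;0.5 0.27 -0.03 0 0 0.011 1;0.526 0.276 -0.03 0 0 0.011 1;0.526 0.276 -0.03 0 0 0.011 1;0.526 0.276 -0.03 0 0 0.011 1'
python3 - <<'E'
from h import *
st();c=r.camera("wrist");save(c,"w7")
E
```

```text
t: 12.0
tcp_pos: [0.6577, 0.2767, 0.3145]
tcp_rot: [[-0.078, 0.997, -0.003], [0.997, 0.078, -0.002], [-0.002, -0.003, -1.0]]
contact_force: [-0.3, -0.2, -1.1]
gripper_width: 0.0168
t12.00 [0.6577 0.2767 0.3145] phi94.49 tilt0.21 F [-0.3 -0.2 -1.1] w0.0168
```

View pics/w7.png

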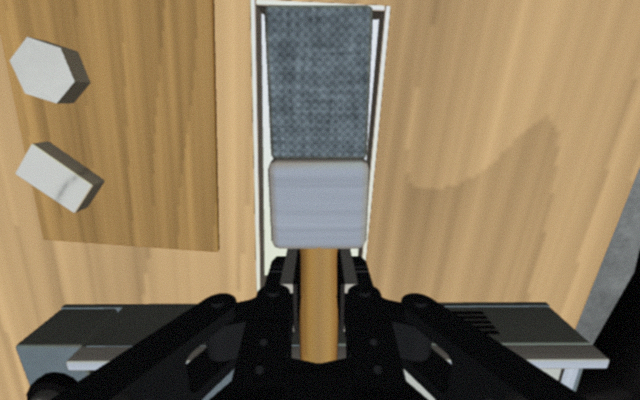

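Run:
```python
from h import *
c=r.camera("wrist")
f=c["frame"];cv2.imwrite("pics/w7z.png",cv2.resize(f[0:260,200:440],None,fx=2.3,fy=2.3))
for p in[(254,3),(390,6),(261,250),(364,250)]: print(p2w(c,p,.03).round(4))
st()
```

```text
[0.6003 0.4158 0.03  ]
[0.6966 0.4213 0.03  ]
[0.6093 0.2224 0.03  ]
[0.7015 0.2296 0.03  ]
t12.10 [0.6579 0.2757 0.3156] phi94.40 tilt0.13 F [-0.6 -0.  -0.3] w0.0170
```

View pics/w7z.png

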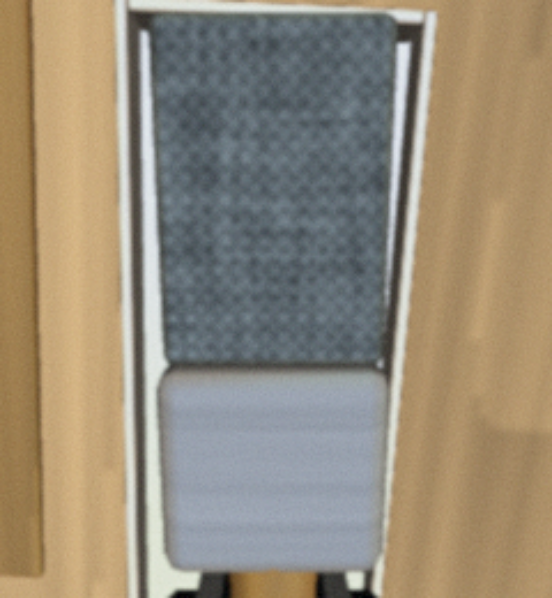

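Run:
```python
from h import *
st();go((.655,.282,.26,93),(.655,.282,.183,93))
```

```text
t12.10 [0.6579 0.2757 0.3156] phi94.40 tilt0.13 F [-0.6 -0.  -0.3] w0.0170
0.0110 -0.0038 0.0927 -0.0006 0.0004 0.0078  rows>=1.1
0.0112 -0.0036 0.2210 -0.0006 0.0004 0.0078  rows>=1.5
```

```bash
python3 -m creep '0.011 -0.004 0.05 0 0 0.008 1;0.011 -0.004 0.1 0 0 0.008 1;0.011 -0.004 0.15 0 0 0.008 1;0.011 -0.004 0.19 0 0 0.008 1;0.011 -0.004 0.21 0 0 0.008 1;0.011 -0.004 0.226 0 0 0.008 1;0.011 -0.004 0.226 0 0 0.008 1;0.011 -0.004 0.226 0 0 0.008 0.5;0.011 -0.004 0.226 0 0 0.008 0.5;0.011 -0.004 0.226 0 0 0.008 0.5;0.011 -0.004 0.226 0 0 0.008 0.5;0.011 -0.004 0.18 0 0 0.008 0.5;0.011 -0.004 0.1 0 0 0.008 0.5;-0.05 -0.004 0 0 0 0.008 0.2;-0.1 0 -0.1 0 0 0.008 0.2;-0.1 0 -0.1 0 0 0.008 0.2;-0.1 0 -0.1 0 0 0.008 0.2;-0.1 0 -0.1 0 0 0.008 0.2;-0.1 0 -0.1 0 0 0.008 0.2'
python3 - <<'E'
from h import *
st();c=r.camera("wrist");save(c,"w8")
for n in("hex2","bar2","brush"):
    for d in r.search_frame(c,n):
        if d["conf"]>.2: w=p2w(c,d["at"],dict(brush=.016,guard_handle=.1,start_top=.082).get(n,.024));print(n,round(d["conf"],2),np.round(d["at"],1),w.round(4))
E
```

```text
t: 14.0
tcp_pos: [0.6626, 0.2178, 0.3748]
tcp_rot: [[-0.054, 0.999, -0.002], [0.999, 0.053, -0.0], [-0.0, -0.002, -1.0]]
contact_force: [-0.5, 0.1, -0.3]
gripper_width: 0.0684
t14.00 [0.6626 0.2178 0.3748] phi93.07 tilt0.13 F [-0.5  0.1 -0.3] w0.0684
hex2 0.76 [266.  338.7] [0.6072 0.0099 0.024 ]
hex2 0.76 [89.4 18.2] [0.4468 0.3558 0.024 ]
hex2 0.39 [441.8 295. ] [0.8153 0.0847 0.024 ]
bar2 0.8 [ 92.1 109.9] [0.436  0.2754 0.024 ]
brush 0.97 [317.5  68.7] [0.655  0.3253 0.016 ]
```

View pics/w8.png

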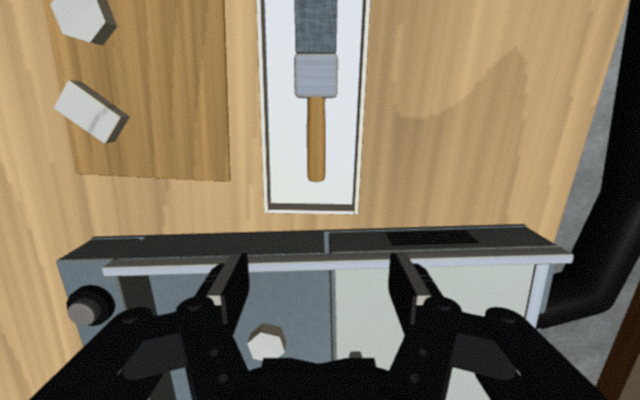

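Run:
```python
from h import *
st();go((.455,.30,.33,93))
```

```text
t14.20 [0.6626 0.218  0.3744] phi93.09 tilt0.18 F [ 0.7 -0.  -0.9] w0.0683
0.1551 -0.3379 0.0749 -0.0010 0.0002 0.0005  rows>=4.6
```

```bash
python3 -m creep '0.155 -0.338 0.075 -0.001 0 0 0.3;0.155 -0.338 0.075 -0.001 0 0 0.3;0.155 -0.338 0.075 -0.001 0 0 0.3;0.155 -0.338 0.075 -0.001 0 0 0.3;0.155 -0.338 0.075 -0.001 0 0 0.3;0.155 -0.338 0.075 -0.001 0 0 0.3;0.155 -0.338 0.075 -0.001 0 0 0.3;0.155 -0.338 0.075 -0.001 0 0 0.3'
cat >> h.py <<'E'
def topcontour(c,at,z,shape="hex",show=None):
    """segment bright marble top around at; returns world center & yaw of sides (deg)"""
    f=cv2.GaussianBlur(c["frame"],(3,3),0);x,y=int(at[0]),int(at[1]);hs=cv2.cvtColor(f,cv2.COLOR_BGR2HSV)
    m=((hs[...,2]>135)&(hs[...,1]<40)).astype(np.uint8)
    n,l,s,ce=cv2.connectedComponentsWithStats(m);k=l[y,x]
    if k==0: print("seed off",hs[y,x]);return
    cs,_=cv2.findContours((l==k).astype(np.uint8),cv2.RETR_EXTERNAL,cv2.CHAIN_APPROX_NONE)
    ct=max(cs,key=cv2.contourArea);h=cv2.convexHull(ct)
    W=np.array([p2w(c,p[0],z)[:2] for p in h])
    N=6 if shape=="hex" else 4
    pm=(W*1e5).astype(np.float32); M=cv2.moments((W*1e4).astype(np.float32)); cen=np.array([M["m10"],M["m01"]])/M["m00"]/1e4
    d=np.roll(W,-1,0)-W;L=np.hypot(*d.T);a=np.arctan2(d[:,1],d[:,0])
    yaw=np.degrees(np.angle((L*np.exp(1j*N*a)).sum())/N)
    # widths along normals
    ws=[]
    for j in range(N//2):
        t=np.radians(yaw+90+j*360/N);q=W@[np.cos(t),np.sin(t)];ws.append(q.max()-q.min());
    print("ctr",cen.round(4),"side dir",yaw.round(1),"period",360/N,"widths",np.round(ws,4),"area px",cv2.contourArea(ct))
    return cen,yaw
E
python3 - <<'E'
from h import *
st();c=r.camera("wrist");save(c,"w9")
for d in r.search_frame(c,"hex2"):
    print(d["conf"],d["at"],p2w(c,d["at"],.024))
    if d["conf"]>.4:topcontour(c,d["at"],.024)
E
```

```text
t: 15.0
tcp_pos: [0.4566, 0.2998, 0.3313]
tcp_rot: [[-0.053, 0.999, 0.004], [0.999, 0.053, 0.0], [0.0, 0.004, -1.0]]
contact_force: [0.1, -0.0, -0.6]
gripper_width: 0.0599
t15.00 [0.4566 0.2998 0.3313] phi93.02 tilt0.25 F [ 0.1 -0.  -0.6] w0.0599
0.82 [299.9, 119.4] [0.43862861 0.36209575 0.024     ]
ctr [0.4368 0.3595] side dir -13.8 period 60.0 widths [0.0419 0.0419 0.0419] area px 2035.0
0.49 [527.9, 167.4] [0.64472606 0.33101134 0.024     ]
ctr [0.655 0.3  ] side dir -27.5 period 60.0 widths [0.2578 0.2594 0.1033] area px 20512.5
```

View pics/w9.png

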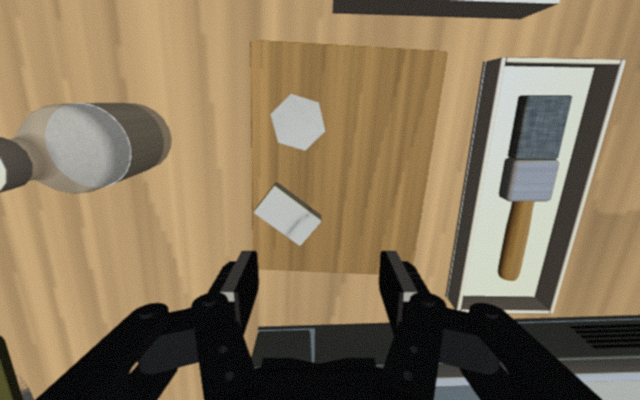

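Run:
```python
from h import *
st();go((.4368,.3595,.25,106.2),(.4368,.3595,.179,106.2))
```

```text
t15.10 [0.4569 0.2995 0.3313] phi92.97 tilt0.23 F [ 0.4 -0.5  0.2] w0.0598
0.1016 -0.0287 0.1355 0.0013 0.0000 -0.0735  rows>=2.1
0.1016 -0.0292 0.2538 0.0013 0.0000 -0.0735  rows>=1.4
```

```bash
python3 -m creep '0.1015 -0.029 0.1 0.001 0 -0.0735 0.3;0.1015 -0.029 0.13 0.001 0 -0.0735 0.3;0.1015 -0.029 0.13 0.001 0 -0.0735 0.3;0.1015 -0.029 0.18 0.001 0 -0.0735 0.3;0.1015 -0.029 0.22 0.001 0 -0.0735 0.3;0.1015 -0.029 0.245 0.001 0 -0.0735 0.3;0.1015 -0.029 0.253 0.001 0 -0.0735 0.3;0.1015 -0.029 0.253 0.001 0 -0.0735 0.3;0.1015 -0.029 0.253 0.001 0 -0.0735 0.9;0.1015 -0.029 0.253 0.001 0 -0.0735 1;0.1015 -0.029 0.253 0.001 0 -0.0735 1;0.1015 -0.029 0.253 0.001 0 -0.0735 1;0.1015 -0.029 0.253 0.001 0 -0.0735 1'
python3 - <<'E'
from h import *
st();p=b2w(-.03,.085);go((.4368,.3595,.29,106.2),(*p,.29,94.7),(*p,.182,94.7))
E
```

```text
t: 16.4
tcp_pos: [0.4363, 0.36, 0.1809]
tcp_rot: [[-0.28, 0.96, 0.003], [0.96, 0.28, 0.001], [0.0, 0.003, -1.0]]
contact_force: [0.8, -0.7, 5.3]
gripper_width: 0.0404
t16.40 [0.4363 0.36   0.1809] phi106.26 tilt0.18 F [ 0.8 -0.7  5.3] w0.0404
-0.0010 0.0012 -0.1818 0.0010 -0.0001 0.0003  rows>=2.2
-0.5278 0.0364 -0.1819 0.0010 -0.0002 0.0642  rows>=6.3
-0.5279 0.0359 -0.0019 0.0010 -0.0002 0.0642  rows>=2.2
```

```bash
python3 -m creep '0 0 -0.03 0 0 0 1;0 0 -0.1 0 0 0 1;0 0 -0.18 0 0 0 1;-0.08 0.005 -0.18 0 0 0.01 1;-0.16 0.01 -0.18 0 0 0.02 1;-0.24 0.015 -0.18 0 0 0.03 1;-0.32 0.02 -0.18 0 0 0.04 1;-0.4 0.025 -0.18 0 0 0.05 1;-0.48 0.033 -0.18 0 0 0.06 1;-0.528 0.036 -0.18 0 0 0.064 1;-0.528 0.036 -0.18 0 0 0.064 1;-0.528 0.036 -0.18 0 0 0.064 1'
python3 - <<'E'
from h import *
st();p=b2w(-.03,.085);go((*p,.182,94.7));c=r.camera("wrist");save(c,"w10")
E
```

```text
t: 17.6
tcp_pos: [0.5448, 0.061, 0.2874]
tcp_rot: [[-0.081, 0.997, -0.0], [0.997, 0.081, 0.0], [0.0, -0.0, -1.0]]
contact_force: [0.1, 0.6, -1.0]
gripper_width: 0.0404
t17.60 [0.5448 0.061  0.2874] phi94.67 tilt0.03 F [ 0.1  0.6 -1. ] w0.0404
0.0014 0.0016 0.1757 -0.0002 -0.0001 -0.0002  rows>=2.1
```

View pics/w10.png

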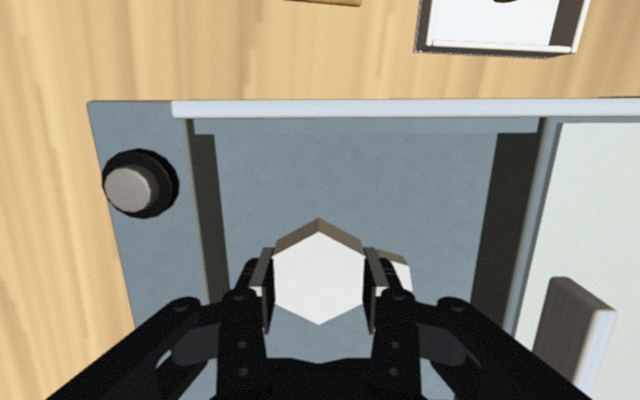

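```bash
python3 -m creep '0 0 0.06 0 0 0 1;0 0 0.12 0 0 0 1;0 0 0.16 0 0 0 1;0 0 0.175 0 0 0 1;0 0 0.175 0 0 0 1;0 0 0.175 0 0 0 0.35;0 0 0.175 0 0 0 0.35;0 0 0.175 0 0 0 0.35;0 0 0.175 0 0 0 0.35;0 0 0.14 0 0 0 0.35;0 0 0.06 0 0 0 0.35;0 0 -0.02 0 0 0 0.35;0 0 -0.1 0 0 0 0.35;0 0 -0.1 0 0 0 0.35'
python3 - <<'E'
from h import *
st();go((.55,-.33,.36,4.7),(.52,-.33,.36,4.7));c=r.camera("wrist");save(c,"w11")
E
```

```text
t: 19.05
tcp_pos: [0.5475, 0.0617, 0.355]
tcp_rot: [[-0.083, 0.996, 0.014], [0.997, 0.083, 0.001], [0.0, 0.014, -1.0]]
contact_force: [1.5, 0.7, 0.1]
gripper_width: 0.0554
t19.05 [0.5475 0.0617 0.355 ] phi94.74 tilt0.80 F [1.5 0.7 0.1] w0.0554
-0.6510 -0.0496 -0.0091 0.0035 -0.0035 0.5002  rows>=10.5
-0.6468 -0.0994 -0.0098 0.0035 -0.0035 0.5002  rows>=0.6
```

View pics/w11.png

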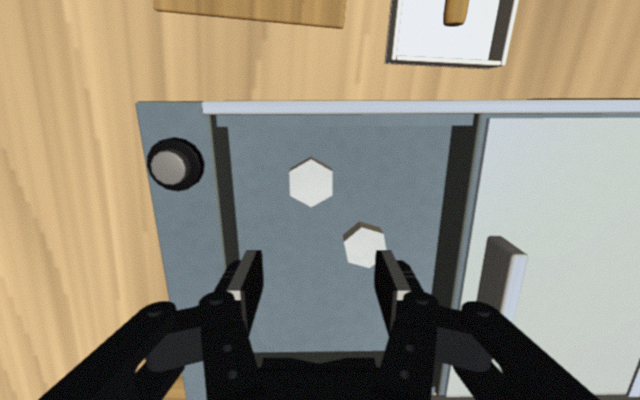

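```bash
python3 -m creep '-0.647 -0.1 -0.01 0.003 -0.003 0.5 0.35;-0.647 -0.1 -0.01 0.003 -0.003 0.5 0.35;-0.647 -0.1 -0.01 0.003 -0.003 0.5 0.35;-0.647 -0.1 -0.01 0.003 -0.003 0.5 0.35;-0.647 -0.1 -0.01 0.003 -0.003 0.5 0.35;-0.647 -0.1 -0.01 0.003 -0.003 0.5 0.35;-0.647 -0.1 -0.01 0.003 -0.003 0.5 0.35;-0.647 -0.1 -0.01 0.003 -0.003 0.5 0.35;-0.647 -0.1 -0.01 0.003 -0.003 0.5 0.35;-0.647 -0.1 -0.01 0.003 -0.003 0.5 0.35;-0.647 -0.1 -0.01 0.003 -0.003 0.5 0.3;-0.647 -0.1 -0.01 0.003 -0.003 0.5 0.3;-0.647 -0.1 -0.01 0.003 -0.003 0.5 0.3' | tail -1
python3 -m creep '-0.03 0 0 0 0 0 0.3;-0.03 0 0 0 0 0 0.3'
python3 - <<'E'
from h import *
st();c=r.camera("wrist");save(c,"w12")
for d in r.search_frame(c,"hex2"):
    print(d["conf"],d["at"],p2w(c,d["at"],.024))
    if d["conf"]>.4:topcontour(c,d["at"],.024)
E
```

```text
gripper_width: 0.0598
t: 20.6
tcp_pos: [0.498, -0.3315, 0.3533]
tcp_rot: [[0.996, 0.083, -0.014], [0.083, -0.997, -0.0], [-0.014, -0.001, -1.0]]
contact_force: [-0.0, -0.4, -0.2]
gripper_width: 0.0598
t20.60 [ 0.498  -0.3315  0.3533] phi4.77 tilt0.82 F [-0.  -0.4 -0.2] w0.0598
0.86 [361.2, 35.0] [ 0.62732085 -0.35708899  0.024     ]
ctr [ 0.6258 -0.3595] side dir -24.8 period 60.0 widths [0.0417 0.0423 0.0422] area px 2285.0
0.7 [341.4, 154.1] [ 0.52483922 -0.35111676  0.024     ]
ctr [ 0.5251 -0.3503] side dir -9.1 period 60.0 widths [0.0423 0.0414 0.0426] area px 1617.5
```

View pics/w12.png

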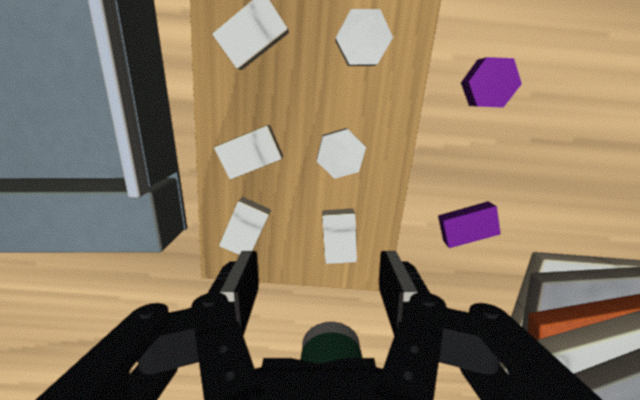

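Run:
```python
from h import *
st();go((.5251,-.3503,.25,50.9),(.5251,-.3503,.180,50.9))
```

```text
t20.70 [ 0.4994 -0.3317  0.3537] phi4.78 tilt0.68 F [-0.2 -0.6 -0.7] w0.0599
0.0422 0.0345 0.1723 -0.0015 0.0036 -0.2562  rows>=5.4
0.0436 0.0345 0.2890 -0.0015 0.0036 -0.2562  rows>=1.4
```

```bash
python3 -m creep '0.042 0.0345 0.12 -0.0015 0.0036 -0.256 0.3;0.042 0.0345 0.15 -0.0015 0.0036 -0.256 0.3;0.042 0.0345 0.15 -0.0015 0.0036 -0.256 0.3;0.042 0.0345 0.15 -0.0015 0.0036 -0.256 0.3;0.042 0.0345 0.15 -0.0015 0.0036 -0.256 0.3;0.042 0.0345 0.15 -0.0015 0.0036 -0.256 0.3;0.042 0.0345 0.15 -0.0015 0.0036 -0.256 0.3;0.042 0.0345 0.15 -0.0015 0.0036 -0.256 0.3'
python3 - <<'E'
from h import *
st();c=r.camera("wrist");save(c,"w13")
for d in r.search_frame(c,"hex2"):
    print(d["conf"],d["at"],p2w(c,d["at"],.024).round(4))
go((.5251,-.3503,.180,50.9))
E
```

```text
t: 21.5
tcp_pos: [0.5256, -0.3504, 0.2634]
tcp_rot: [[0.632, 0.775, 0.0], [0.775, -0.632, -0.0], [-0.0, 0.0, -1.0]]
contact_force: [-1.4, -0.2, -0.4]
gripper_width: 0.0595
t21.50 [ 0.5256 -0.3504  0.2634] phi50.79 tilt0.02 F [-1.4 -0.2 -0.4] w0.0595
0.93 [319.0, 211.4] [ 0.5282 -0.3479  0.024 ]
0.63 [492.5, 274.0] [ 0.5981 -0.4698  0.024 ]
0.6 [440.9, 131.4] [ 0.6249 -0.3553  0.024 ]
-0.0002 -0.0006 0.1392 0.0001 0.0001 -0.0005  rows>=1.7
```

View pics/w13.png

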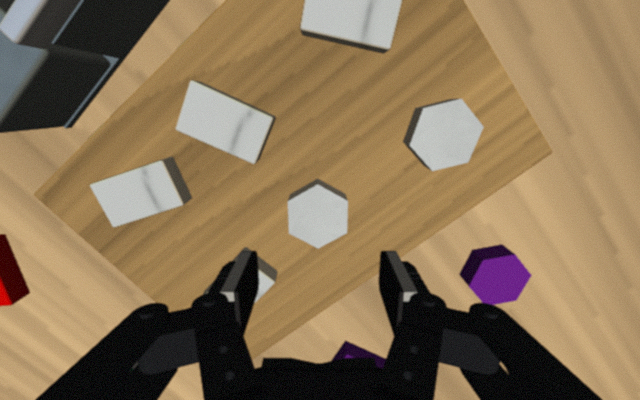

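```bash
python3 -m creep '0 0 0.05 0 0 0 0.3;0 0 0.1 0 0 0 0.3;0 0 0.13 0 0 0 0.3;0 0 0.139 0 0 0 0.3;0 0 0.139 0 0 0 0.3;0 0 0.139 0 0 0 1;0 0 0.139 0 0 0 1;0 0 0.139 0 0 0 1;0 0 0.139 0 0 0 1;0 0 0.139 0 0 0 1;0 0 0.1 0 0 0 1;0 0 0.03 0 0 0 1;0 0 -0.04 0 0 0 1;0 0 -0.04 0 0 0 1'
python3 - <<'E'
from h import *
st();p=b2w(-.05,-.05);go((*p,.29,4.7),(*p,.183,4.7));
E
```

```text
t: 23.0
tcp_pos: [0.5272, -0.3518, 0.2943]
tcp_rot: [[0.632, 0.775, 0.01], [0.775, -0.632, -0.007], [0.001, 0.012, -1.0]]
contact_force: [0.5, -0.2, -1.3]
gripper_width: 0.0407
t23.00 [ 0.5272 -0.3518  0.2943] phi50.83 tilt0.69 F [ 0.5 -0.2 -1.3] w0.0407
0.3688 -0.2800 0.0041 0.0035 -0.0018 0.2563  rows>=5.6
0.3686 -0.2821 0.1824 0.0035 -0.0018 0.2563  rows>=2.1
```

```bash
python3 -m creep '0.37 -0.28 0 0 0 0.256 1;0.37 -0.28 0 0 0 0.256 1;0.37 -0.28 0 0 0 0.256 1;0.37 -0.28 0 0 0 0.256 1;0.37 -0.28 0 0 0 0.256 1;0.37 -0.28 0 0 0 0.256 1;0.37 -0.28 0 0 0 0.256 1;0.37 -0.28 0 0 0 0.256 1;0.37 -0.28 0 0 0 0.256 1'
python3 - <<'E'
from h import *
st();p=b2w(-.05,-.05);go((*p,.183,4.7));c=r.camera("wrist");save(c,"w14")
E
```

```text
t: 23.9
tcp_pos: [0.535, -0.0729, 0.2872]
tcp_rot: [[0.997, 0.083, -0.0], [0.083, -0.997, -0.001], [-0.0, 0.001, -1.0]]
contact_force: [-0.2, 0.7, -1.1]
gripper_width: 0.0402
t23.90 [ 0.535  -0.0729  0.2872] phi4.74 tilt0.05 F [-0.2  0.7 -1.1] w0.0402
0.0028 0.0024 0.1737 0.0002 0.0001 0.0002  rows>=2.1
```

View pics/w14.png

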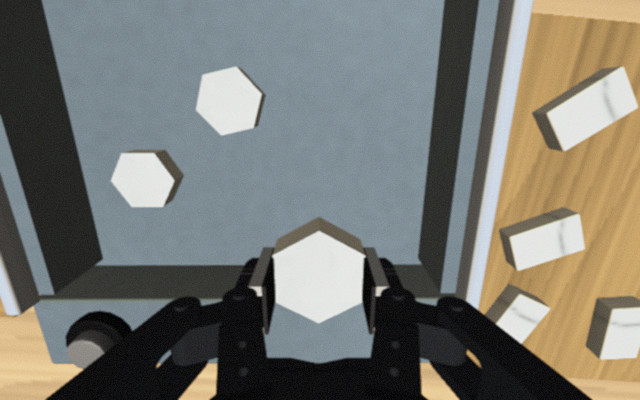

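```bash
python3 -m creep '0.003 0.002 0.06 0 0 0 1;0.003 0.002 0.12 0 0 0 1;0.003 0.002 0.16 0 0 0 1;0.003 0.002 0.174 0 0 0 1;0.003 0.002 0.174 0 0 0 1;0.003 0.002 0.174 0 0 0 0.35;0.003 0.002 0.174 0 0 0 0.35;0.003 0.002 0.174 0 0 0 0.35;0.003 0.002 0.174 0 0 0 0.35;0.003 0.002 0.14 0 0 0 0.35;0.003 0.002 0.06 0 0 0 0.35;0.003 0.002 -0.02 0 0 0 0.3;0.003 0.002 -0.08 0 0 0 0.3;0.003 0.002 -0.08 0 0 0 0.3'
python3 - <<'E'
from h import *
st();go((.62,-.36,.33,95.2));c=r.camera("wrist");save(c,"w15")
E
```

```text
t: 25.35
tcp_pos: [0.5392, -0.0735, 0.3415]
tcp_rot: [[0.996, 0.083, 0.011], [0.083, -0.997, -0.002], [0.011, 0.003, -1.0]]
contact_force: [0.9, 0.2, 0.7]
gripper_width: 0.0596
t25.35 [ 0.5392 -0.0735  0.3415] phi4.76 tilt0.66 F [0.9 0.2 0.7] w0.0596
0.0944 0.4870 0.0215 0.0035 -0.0021 -0.5025  rows>=10.5
```

View pics/w15.png

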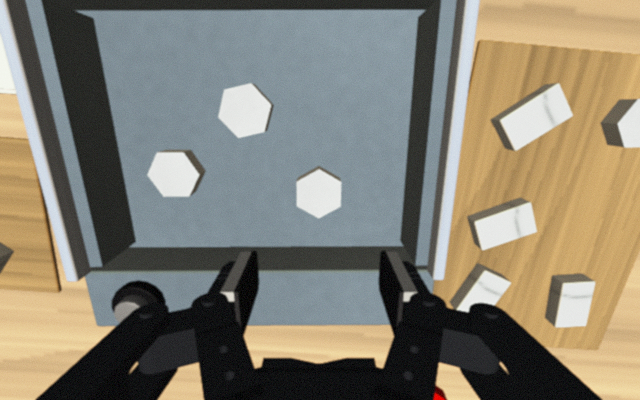

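Three hexes lie flat in the box (244,110), (175,173), (319,192). Now the last hex on the right board, at about (630,123).

```bash
python3 -m creep '0.094 0.487 0.02 0 0 -0.5025 0.3;0.094 0.487 0.02 0 0 -0.5025 0.3;0.094 0.487 0.02 0 0 -0.5025 0.3;0.094 0.487 0.02 0 0 -0.5025 0.3;0.094 0.487 0.02 0 0 -0.5025 0.3;0.094 0.487 0.02 0 0 -0.5025 0.3;0.094 0.487 0.02 0 0 -0.5025 0.3;0.094 0.487 0.02 0 0 -0.5025 0.3;0.094 0.487 0.02 0 0 -0.5025 0.3;0.094 0.487 0.02 0 0 -0.5025 0.3;0.094 0.487 0.02 0 0 -0.5025 0.3;0.094 0.487 0.02 0 0 -0.5025 0.3;0.094 0.487 0.02 0 0 -0.5025 0.3'
python3 - <<'E'
from h import *
st();c=r.camera("wrist");save(c,"w16")
for d in r.search_frame(c,"hex2"):
    print(d["conf"],d["at"],p2w(c,d["at"],.024).round(4))
    if d["conf"]>.4:topcontour(c,d["at"],.024)
E
```

```text
t: 26.7
tcp_pos: [0.6171, -0.3596, 0.322]
tcp_rot: [[-0.089, 0.996, -0.002], [0.996, 0.089, 0.001], [0.001, -0.002, -1.0]]
contact_force: [0.6, 0.4, 0.3]
gripper_width: 0.0602
t26.70 [ 0.6171 -0.3596  0.322 ] phi95.10 tilt0.14 F [0.6 0.4 0.3] w0.0602
0.85 [289.5, 301.6] [ 0.5976 -0.4739  0.024 ]
seed off [142 188 136]
0.72 [325.4, 193.0] [ 0.6225 -0.3585  0.024 ]
ctr [ 0.6258 -0.3595] side dir -24.7 period 60.0 widths [0.042  0.042  0.0414] area px 1773.0
```

View pics/w16.png

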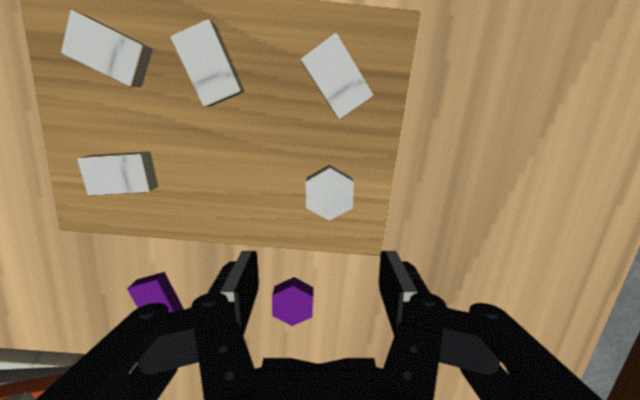

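Confirmed at (.6258, -.3595).

Run:
```python
from h import *
st();go((.6258,-.3595,.22,95.3),(.6258,-.3595,.180,95.3))
```

```text
t26.80 [ 0.6173 -0.3596  0.3227] phi95.13 tilt0.07 F [ 0.5 -0.5  0. ] w0.0600
-0.0011 0.0144 0.1711 -0.0004 -0.0002 -0.0009  rows>=2.1
-0.0012 0.0145 0.2378 -0.0004 -0.0002 -0.0009  rows>=0.8
```

```bash
python3 -m creep '-0.001 0.0145 0.06 0 0 -0.001 0.3;-0.001 0.0145 0.12 0 0 -0.001 0.3;-0.001 0.0145 0.18 0 0 -0.001 0.3;-0.001 0.0145 0.22 0 0 -0.001 0.3;-0.001 0.0145 0.237 0 0 -0.001 0.3;-0.001 0.0145 0.237 0 0 -0.001 0.3;-0.001 0.0145 0.237 0 0 -0.001 1;-0.001 0.0145 0.237 0 0 -0.001 1;-0.001 0.0145 0.237 0 0 -0.001 1;-0.001 0.0145 0.237 0 0 -0.001 1;-0.001 0.0145 0.237 0 0 -0.001 1;-0.001 0.0145 0.2 0 0 -0.001 1;-0.001 0.0145 0.12 0 0 -0.001 1;-0.001 0.0145 0.05 0 0 -0.001 1;-0.001 0.0145 0.05 0 0 -0.001 1;-0.001 0.0145 0.05 0 0 -0.001 1'
python3 - <<'E'
from h import *
st();p=b2w(.03,-.085);go((*p,.29,94.7),(*p,.183,94.7));
E
```

```text
t: 28.4
tcp_pos: [0.6265, -0.3599, 0.2953]
tcp_rot: [[-0.094, 0.996, 0.003], [0.996, 0.094, -0.002], [-0.002, 0.003, -1.0]]
contact_force: [-0.0, 0.9, -1.3]
gripper_width: 0.0403
t28.40 [ 0.6265 -0.3599  0.2953] phi95.38 tilt0.20 F [-0.   0.9 -1.3] w0.0403
0.4281 0.0283 0.0079 0.0009 0.0007 0.0038  rows>=5.1
0.4285 0.0278 0.1863 0.0009 0.0007 0.0038  rows>=2.1
```

```bash
python3 -m creep '0.08 0.005 0 0 0 0.004 1;0.16 0.01 0 0 0 0.004 1;0.24 0.015 0 0 0 0.004 1;0.32 0.02 0 0 0 0.004 1;0.39 0.026 0 0 0 0.004 1;0.428 0.028 0 0 0 0.004 1;0.428 0.028 0 0 0 0.004 1;0.428 0.028 0 0 0 0.004 1'
python3 - <<'E'
from h import *
st();p=b2w(.03,-.085);go((*p,.183,94.7));c=r.camera("wrist");save(c,"w17")
E
```

```text
t: 29.2
tcp_pos: [0.6181, -0.1019, 0.2918]
tcp_rot: [[-0.082, 0.997, -0.003], [0.997, 0.082, -0.0], [-0.0, -0.003, -1.0]]
contact_force: [-0.1, -0.4, -0.7]
gripper_width: 0.0403
t29.20 [ 0.6181 -0.1019  0.2918] phi94.73 tilt0.19 F [-0.1 -0.4 -0.7] w0.0403
-0.0013 0.0026 0.1813 -0.0010 0.0000 0.0001  rows>=2.2
```

View pics/w17.png

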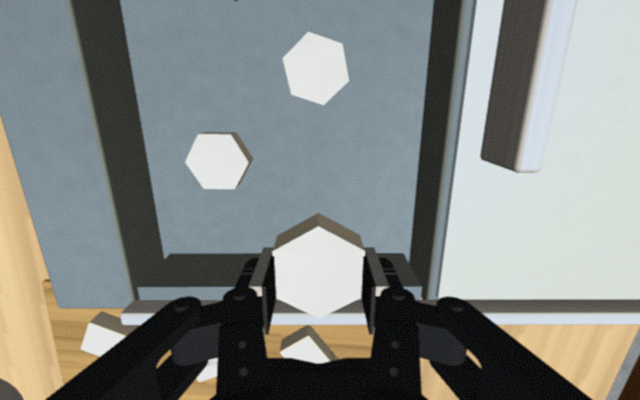

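```bash
python3 -m creep '-0.001 0.002 0.06 0 0 0 1;-0.001 0.002 0.12 0 0 0 1;-0.001 0.002 0.165 0 0 0 1;-0.001 0.002 0.181 0 0 0 1;-0.001 0.002 0.181 0 0 0 1;-0.001 0.002 0.181 0 0 0 0.35;-0.001 0.002 0.181 0 0 0 0.35;-0.001 0.002 0.181 0 0 0 0.35;-0.001 0.002 0.181 0 0 0 0.35;-0.001 0.002 0.14 0 0 0 0.35;-0.001 0.002 0.06 0 0 0 0.35;-0.001 0.002 -0.02 0 0 0 0.35;-0.001 0.002 -0.1 0 0 0 0.35;-0.001 0.002 -0.17 0 0 0 0.35;-0.001 0.002 -0.17 0 0 0 0.35'
python3 - <<'E'
from h import *
st();go((.48,-.03,.41,4.7))
E
```

```text
t: 30.75
tcp_pos: [0.6217, -0.103, 0.4032]
tcp_rot: [[-0.081, 0.997, 0.013], [0.997, 0.081, -0.003], [-0.004, 0.013, -1.0]]
contact_force: [0.2, 0.6, 0.6]
gripper_width: 0.0556
t30.75 [ 0.6217 -0.103   0.4032] phi94.67 tilt0.77 F [0.2 0.6 0.6] w0.0556
0.1405 -0.2253 -0.0148 0.0042 -0.0024 0.4998  rows>=10.5
```

```bash
python3 -m creep '0.14 -0.225 -0.015 0 0 0.5 0.35;0.14 -0.225 -0.015 0 0 0.5 0.35;0.14 -0.225 -0.015 0 0 0.5 0.35;0.14 -0.225 -0.015 0 0 0.5 0.35;0.14 -0.225 -0.015 0 0 0.5 0.35;0.14 -0.225 -0.015 0 0 0.5 0.35;0.14 -0.225 -0.015 0 0 0.5 0.35;0.14 -0.225 -0.015 0 0 0.5 0.35;0.14 -0.225 -0.015 0 0 0.5 0.35;0.14 -0.225 -0.015 0 0 0.5 0.35;0.14 -0.225 -0.015 0 0 0.5 0.35;0.14 -0.225 -0.015 0 0 0.5 0.35;0.14 -0.225 -0.015 0 0 0.5 0.35'
python3 - <<'E'
from h import *
st();c=r.camera("wrist");save(c,"w18");s=r.camera("side");save(s,"sd18");s=r.camera("scene");save(s,"s18")
for d in r.search_frame(c,"hex2"):
    if d["conf"]>.2:
        print(round(d["conf"],2),w2b(p2w(c,d["at"],.024)).round(3));topcontour(c,d["at"],.024)
E
```

```text
t: 32.05
tcp_pos: [0.4785, -0.03, 0.4041]
tcp_rot: [[0.997, 0.083, -0.001], [0.083, -0.997, -0.0], [-0.001, 0.0, -1.0]]
contact_force: [0.3, -0.8, 0.5]
gripper_width: 0.0554
t32.05 [ 0.4785 -0.03    0.4041] phi4.76 tilt0.04 F [ 0.3 -0.8  0.5] w0.0554
0.91 [-0.026  0.086]
ctr [ 0.5583 -0.032 ] side dir -25.0 period 60.0 widths [0.2551 0.3166 0.1738] area px 31258.5
0.89 [-0.048 -0.052]
ctr [ 0.5583 -0.032 ] side dir -25.0 period 60.0 widths [0.2551 0.3166 0.1738] area px 31258.5
0.81 [0.029 0.013]
ctr [ 0.5583 -0.032 ] side dir -25.0 period 60.0 widths [0.2551 0.3166 0.1738] area px 31258.5
0.59 [ 0.031 -0.083]
ctr [ 0.5583 -0.032 ] side dir -25.0 period 60.0 widths [0.2551 0.3166 0.1738] area px 31258.5
0.3 [-0.086 -0.23 ]
ctr [ 0.5186 -0.261 ] side dir -3.9 period 60.0 widths [0.0633 0.0616 0.0342] area px 1436.5
```

View pics/w18.png

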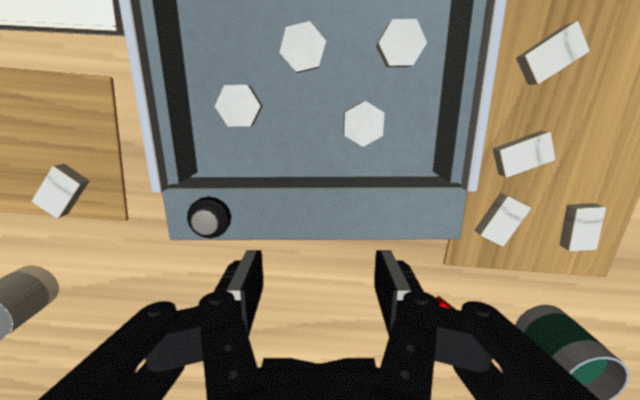

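View pics/s18.png

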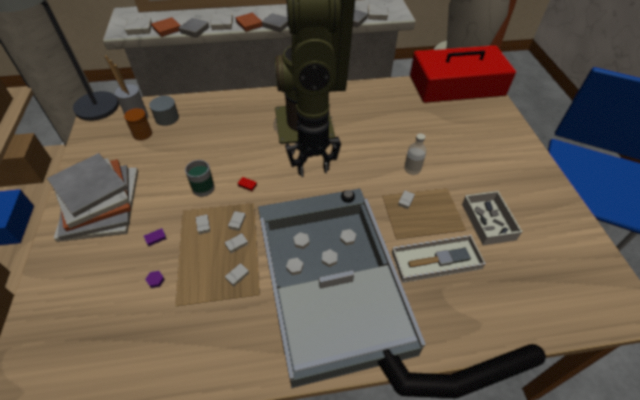

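View pics/sd18.png

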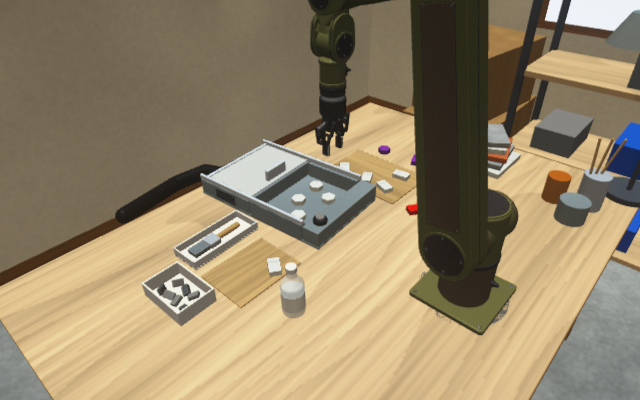

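Run:
```python
from h import *
c=r.camera("side");print([ (d["conf"],d["at"],w2b(p2w(c,d["at"],.09))) for d in r.search_frame(c,"guard_handle")])
st();p=b2w(.178,.003);q=b2w(-.04,.003);go((*p,.36,4.7),(*p,.255,4.7),(*q,.255,4.7))
```

```text
[(0.67, [256.3, 169.5], array([0.18246626, 0.04538137])), (0.61, [324.2, 199.5], array([-0.11091404,  0.05046717]))]
t32.35 [ 0.4786 -0.0301  0.4044] phi4.68 tilt0.02 F [-0.4  0.1  0.5] w0.0555
0.4705 -0.0073 0.0740 0.0001 0.0000 -0.0001  rows>=5.7
0.4705 -0.0073 0.2490 0.0001 0.0000 -0.0001  rows>=2.1
0.1072 -0.0072 0.2490 0.0001 0.0000 -0.0001  rows>=4.4
```

```bash
python3 -m creep '0.08 0 0.07 0 0 0 1;0.16 0 0.07 0 0 0 1;0.24 -0.002 0.07 0 0 0 1;0.32 -0.005 0.07 0 0 0 1;0.4 -0.007 0.07 0 0 0 1;0.47 -0.007 0.07 0 0 0 1;0.47 -0.007 0.07 0 0 0 1;0.47 -0.007 0.07 0 0 0 1;0.47 -0.007 0.07 0 0 0 1'
python3 - <<'E'
from h import *
st();c=r.camera("wrist");save(c,"w19");c=r.camera("scene");save(c,"s19")
p=b2w(.178,.003);q=b2w(-.04,.003);go((*p,.255,4.7),(*q,.255,4.7))
E
```

```text
t: 33.25
tcp_pos: [0.7585, -0.0031, 0.3624]
tcp_rot: [[0.997, 0.081, -0.001], [0.081, -0.997, -0.0], [-0.001, 0.0, -1.0]]
contact_force: [-0.4, 0.8, 0.0]
gripper_width: -0.0003
t33.25 [ 0.7585 -0.0031  0.3624] phi4.66 tilt0.08 F [-0.4  0.8  0. ] w-0.0003
0.0027 -0.0006 0.1813 0.0001 -0.0001 -0.0003  rows>=2.2
-0.3606 -0.0003 0.1812 0.0001 -0.0001 -0.0003  rows>=4.4
```

View pics/s19.png

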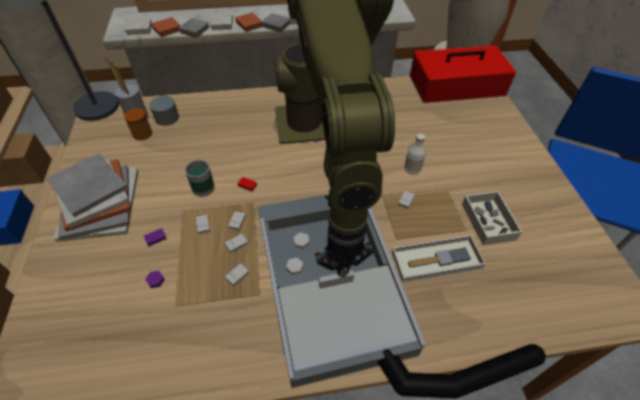

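View pics/w19.png

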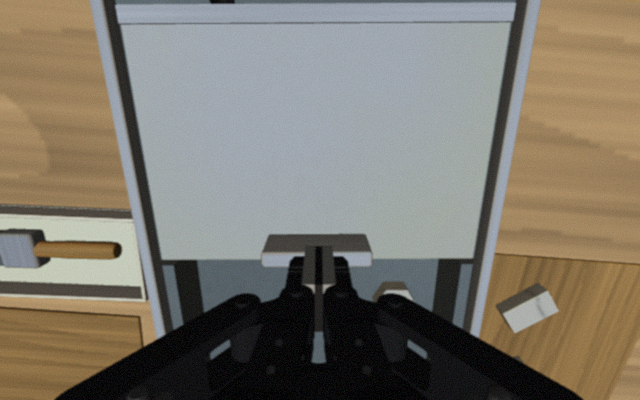

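Run:
```python
from h import *
c=r.camera("wrist")
for p in [(317,253),(317,259),(317,266)]: print(w2b(p2w(c,p,.107)))
print(w2b(p2w(c,(317,236),.067)), w2b(p2w(c,(300,260),.067)))
T=r.sense()["tcp_pos"];print(w2p(c,[[T[0],T[1],T[2]-.173]]))
```

```text
[0.13866446 0.00361264]
[0.13331848 0.00362516]
[0.12699332 0.00363997]
[0.13567902 0.00373287] [0.11096543 0.01990252]
[[318.25772204 262.0448324 ]]
```

```bash
python3 -m creep '0.003 0 0.08 0 0 0 1;0.003 0 0.15 0 0 0 1;0.003 0 0.181 0 0 0 1;0.003 0 0.181 0 0 0 1;-0.03 0 0.181 0 0 0 1;-0.06 0 0.181 0 0 0 1;-0.09 0 0.181 0 0 0 1;-0.12 0 0.181 0 0 0 1;-0.15 0 0.181 0 0 0 1;-0.18 0 0.181 0 0 0 1;-0.21 0 0.181 0 0 0 1;-0.24 0 0.181 0 0 0 1;-0.27 0 0.181 0 0 0 1;-0.3 0 0.181 0 0 0 1;-0.33 0 0.181 0 0 0 1;-0.35 0 0.181 0 0 0 1;-0.37 0 0.181 0 0 0 1;-0.38 0 0.181 0 0 0 1;-0.38 0 0.181 0 0 0 1'
python3 - <<'E'
from h import *
st();print(w2b(r.sense()["tcp_pos"]))
E
```

```text
t: 35.3
tcp_pos: [0.5316, -0.0216, 0.2552]
tcp_rot: [[0.997, 0.081, 0.001], [0.081, -0.997, -0.0], [0.001, 0.0, -1.0]]
contact_force: [0.2, 0.1, 0.2]
gripper_width: 0.0003
t35.30 [ 0.5316 -0.0216  0.2552] phi4.65 tilt0.09 F [0.2 0.1 0.2] w0.0003
[-0.05082305  0.00287725]
```

```bash
python3 -m creep '-0.01 0 0 0 0 0 1;-0.02 0 0 0 0 0 1;-0.03 0 0 0 0 0 1;-0.037 0 0 0 0 0 1;-0.037 0 0 0 0 0 1'
python3 - <<'E'
from h import *
st();print(w2b(r.sense()["tcp_pos"]))
E
```

```text
t: 35.8
tcp_pos: [0.5126, -0.0232, 0.2542]
tcp_rot: [[0.997, 0.081, 0.008], [0.081, -0.997, 0.001], [0.008, -0.0, -1.0]]
contact_force: [10.3, 0.6, -4.3]
gripper_width: -0.0002
t35.80 [ 0.5126 -0.0232  0.2542] phi4.67 tilt0.44 F [10.3  0.6 -4.3] w-0.0002
[-0.06991006  0.00280861]
```

```bash
python3 -m creep '-0.01 0 0 0 0 0 1;-0.01 0 0 0 0 0 1;-0.01 0 0 0 0 0 1'
python3 - <<'E'
from h import *
st();print(w2b(r.sense()["tcp_pos"]))
E
```

```text
t: 36.1
tcp_pos: [0.5109, -0.0234, 0.255]
tcp_rot: [[0.996, 0.082, 0.018], [0.082, -0.997, 0.002], [0.018, -0.0, -1.0]]
contact_force: [20.4, 2.8, -13.2]
gripper_width: 0.0
t36.10 [ 0.5109 -0.0234  0.255 ] phi4.70 tilt1.03 F [ 20.4   2.8 -13.2] w0.0000
[-0.07159052  0.00275533]
```

```bash
python3 -m creep '0.035 0 0 0 0 0 1;0.035 0 -0.08 0 0 0 1;0.035 0 -0.16 0 0 0 1;-0.08 -0.14 -0.18 0 0 0 1;-0.15 -0.18 -0.18 0 0 0 1;-0.15 -0.18 -0.18 0 0 0 1;-0.15 -0.18 -0.18 0 0 0 1;-0.15 -0.18 -0.18 0 0 0 1;-0.15 -0.18 -0.18 0 0 0 1'
python3 - <<'E'
from h import *
st();c=r.camera("wrist");save(c,"w20")
for d in r.search_frame(c,"start_top"): print(d["conf"],d["at"],p2w(c,d["at"],.082))
E
```

```text
t: 37.0
tcp_pos: [0.409, 0.0478, 0.3615]
tcp_rot: [[0.994, 0.11, -0.003], [0.11, -0.994, 0.02], [-0.001, -0.021, -1.0]]
contact_force: [0.3, 0.7, -0.6]
gripper_width: 0.0001
t37.00 [0.409  0.0478 0.3615] phi6.30 tilt1.18 F [ 0.3  0.7 -0.6] w0.0001
```

View pics/w20.png

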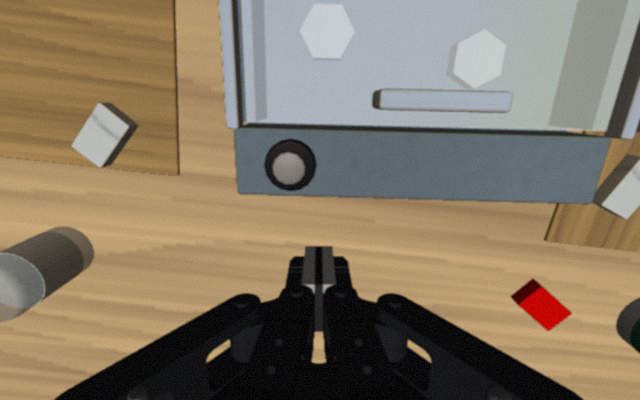

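```bash
python3 -m creep '0 0 0 0 0 0 1;0 0 0 0 0 0 1' >/dev/null
python3 - <<'E'
from h import *
st();c=r.camera("wrist");f=c["frame"]
for d in r.search_frame(c,"start_top"): print(d["conf"],d["at"],p2w(c,d["at"],.082))
cv2.imwrite("pics/w21.png",cv2.resize(f[110:230,220:380],None,fx=4,fy=4))
E
```

```text
t37.30 [0.4094 0.0478 0.3615] phi6.28 tilt1.20 F [ 0.  -0.4 -0.1] w-0.0001
0.87 [288.1, 167.0] [0.43293279 0.08073195 0.082     ]
0.55 [84.0, 77.0] [0.4838631  0.23873622 0.082     ]
```

View pics/w21.png

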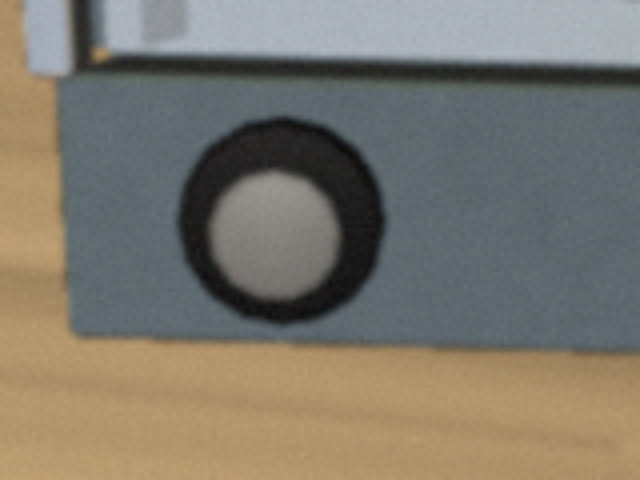

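Run:
```python
from h import *
go((.4325,.080,.30,4.7),(.4325,.080,.265,4.7))
```

```text
0.0447 -0.0468 0.1036 -0.0067 0.0003 0.0089  rows>=1.5
0.0447 -0.0456 0.1620 -0.0067 0.0003 0.0089  rows>=0.7
```

```bash
python3 -m creep '0.045 -0.047 0.1 -0.0067 0 0.009 1;0.045 -0.047 0.1 -0.0067 0 0.009 1;0.045 -0.047 0.1 -0.0067 0 0.009 1;0.045 -0.046 0.14 -0.0067 0 0.009 1;0.045 -0.046 0.16 -0.0067 0 0.009 1;0.045 -0.046 0.16 -0.0067 0 0.009 1;0.045 -0.046 0.16 -0.0067 0 0.009 1'
python3 - <<'E'
from h import *
st();go((.4325,.080,.246,4.7))
c=r.camera("side");f=c["frame"];cv2.imwrite("pics/sd22.png",cv2.resize(f[120:280,240:400],None,fx=3.7,fy=3.7))
E
```

```text
t: 38.1
tcp_pos: [0.4356, 0.052, 0.2672]
tcp_rot: [[0.994, 0.112, -0.003], [0.113, -0.993, 0.021], [-0.0, -0.021, -1.0]]
contact_force: [0.2, -1.0, 0.5]
gripper_width: -0.0005
t38.10 [0.4356 0.052  0.2672] phi6.46 tilt1.21 F [ 0.2 -1.   0.5] w-0.0005
0.0001 -0.0462 0.0364 -0.0067 0.0002 0.0098  rows>=0.7
```

View pics/sd22.png

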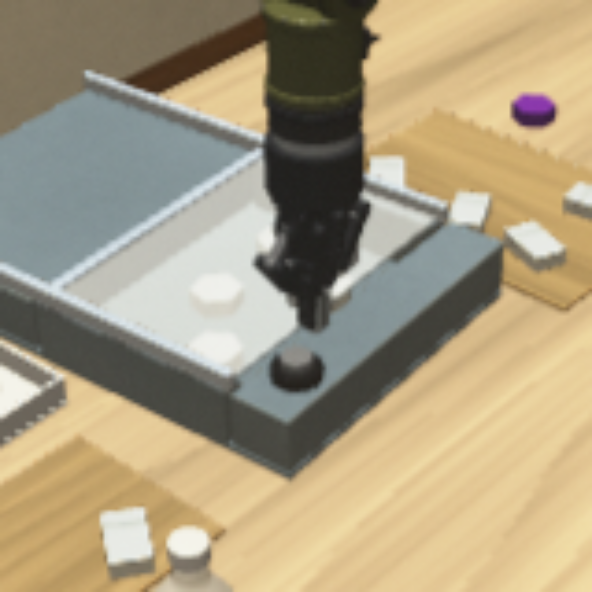

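Run:
```python
from h import *
s=r.sense();print(np.round(s["joint_positions"],2),np.round(s["effort"],1),np.round(s["wrist_torque"],2))
c=r.camera("side");save(c,"sd23");c=r.camera("scene");save(c,"s23")
```

```text
[  6.4   12.97 -33.05  43.95   1.21 179.94] [ -0.  -33.6  20.5   0.1   0.1   0. ] [-0.04 -0.03  0.01]
```

View pics/sd23.png

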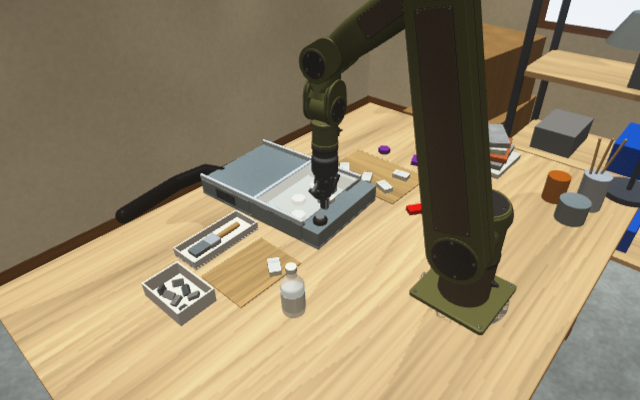

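View pics/s23.png

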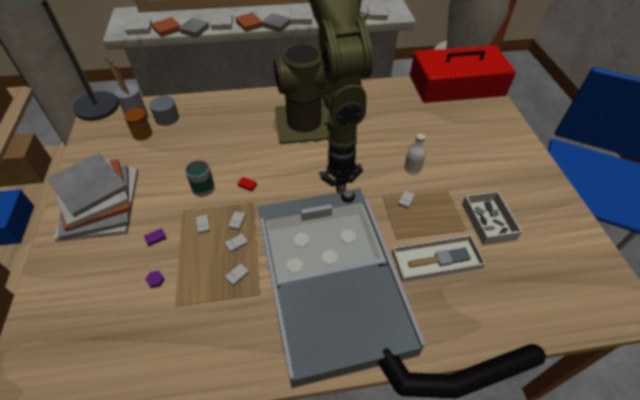

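```bash
python3 - <<'E'
from h import *
go((.4325,.080,.30,40))
E
python3 -m creep '0 0 -0.05 0 0 0 1;0 0 -0.05 0 0 -0.18 1;0 0 -0.05 0 0 -0.18 1;0 0 -0.05 0 0 -0.18 1;0 0 -0.05 0 0 -0.18 1;0 0 -0.05 0 0 -0.18 1;0 0 -0.05 0 0 -0.18 1'
python3 - <<'E'
from h import *
st();go((.4325,.080,.30,38),(.4325,.080,.265,38))
E
```

```text
-0.0005 -0.0480 -0.0531 -0.0064 -0.0024 -0.1863  rows>=3.9
t: 38.95
tcp_pos: [0.4357, 0.0514, 0.2969]
tcp_rot: [[0.78, 0.626, -0.002], [0.626, -0.78, 0.021], [0.011, -0.018, -1.0]]
contact_force: [-0.3, -0.1, 0.3]
gripper_width: 0.0001
t38.95 [0.4357 0.0514 0.2969] phi38.72 tilt1.21 F [-0.3 -0.1  0.3] w0.0001
0.0256 -0.0406 -0.0042 -0.0057 -0.0036 0.0040  rows>=0.6
0.0250 -0.0396 0.0542 -0.0057 -0.0036 0.0040  rows>=0.7
```

```bash
python3 -m creep '0.0255 -0.0405 0 -0.0057 -0.0036 0.004 1;0.0255 -0.0405 0 -0.0057 -0.0036 0.004 1;0.0255 -0.0405 0 -0.0057 -0.0036 0.004 1;0.025 -0.04 0.03 -0.0057 -0.0036 0.004 1;0.025 -0.04 0.054 -0.0057 -0.0036 0.004 1;0.025 -0.04 0.054 -0.0057 -0.0036 0.004 1;0.025 -0.04 0.054 -0.0057 -0.0036 0.004 1' >/dev/null
python3 - <<'E'
from h import *
st();go((.4325,.080,.249,38))
c=r.camera("side");f=c["frame"];cv2.imwrite("pics/sd24.png",cv2.resize(f[120:280,240:400],None,fx=3.7,fy=3.7))
E
```

```text
t39.65 [0.4321 0.0797 0.2646] phi38.09 tilt0.10 F [ 0.1 -0.   0.4] w0.0000
0.0009 0.0001 0.0260 -0.0002 0.0005 0.0005  rows>=0.3
```

View pics/sd24.png

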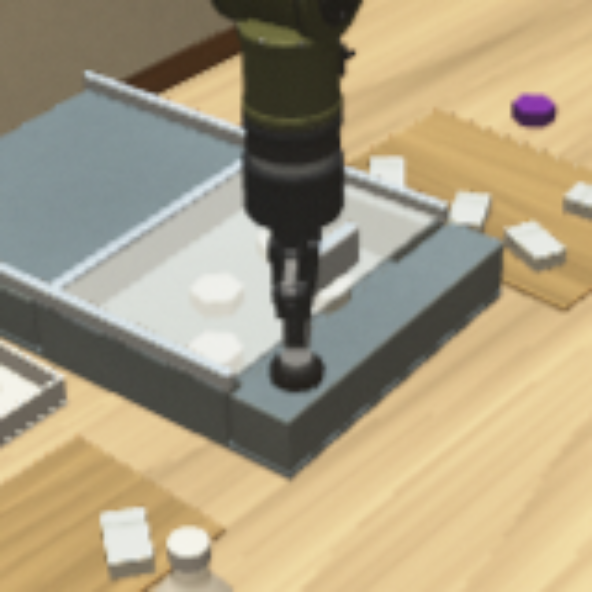

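```bash
python3 -m creep '0.001 0 0.012 0 0 0 1;0.001 0 0.02 0 0 0 1;0.001 0 0.026 0 0 0 1;0.001 0 0.029 0 0 0 1;0.001 0 0.029 0 0 0 1;0.001 0 0.029 0 0 0 1'
python3 - <<'E'
from h import *
st()
E
```

```text
t: 40.3
tcp_pos: [0.4332, 0.0806, 0.2492]
tcp_rot: [[0.786, 0.618, 0.002], [0.618, -0.786, 0.0], [0.002, 0.001, -1.0]]
contact_force: [-3.9, -0.5, 19.4]
gripper_width: 0.0001
t40.30 [0.4332 0.0806 0.2492] phi38.15 tilt0.11 F [-3.9 -0.5 19.4] w0.0001
```

```bash
python3 -m creep '0 0 -0.04 0 0 0 1;0 0 -0.1 0 0 0 1;0 0 -0.18 0 0 0 1;-0.1 0 -0.25 0 0 0 1;-0.17 0 -0.28 0 0 0 1;-0.17 0 -0.28 0 0 0 1;-0.17 0 -0.28 0 0 0 1;-0.17 0 -0.28 0 0 0 1'
python3 - <<'E'
from h import *
st();c=r.camera("wrist");save(c,"w25");c=r.camera("scene");save(c,"s25")
c=r.camera("side");f=c["frame"];cv2.imwrite("pics/sd25.png",cv2.resize(f[120:340,140:440],None,fx=2.6,fy=2.6))
E
```

```text
t: 41.1
tcp_pos: [0.3529, 0.0176, 0.4149]
tcp_rot: [[0.787, 0.617, -0.0], [0.617, -0.787, 0.0], [0.0, -0.0, -1.0]]
contact_force: [-0.3, -0.0, -0.2]
gripper_width: -0.0001
t41.10 [0.3529 0.0176 0.4149] phi38.11 tilt0.02 F [-0.3 -0.  -0.2] w-0.0001
```

View pics/w25.png

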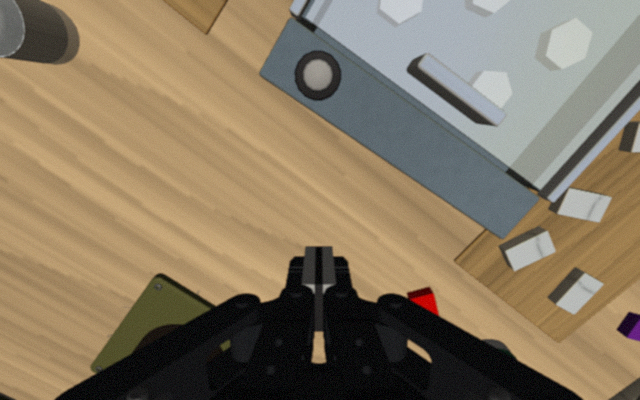

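View pics/sd25.png

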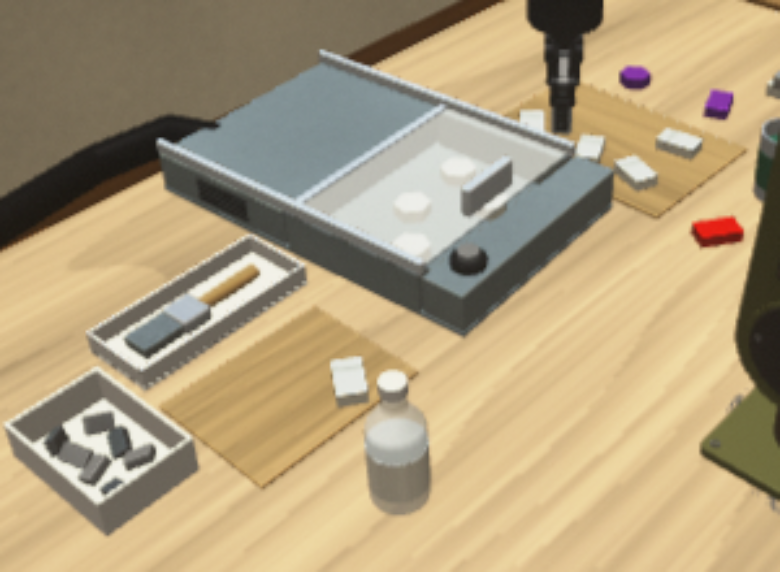

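View pics/s25.png

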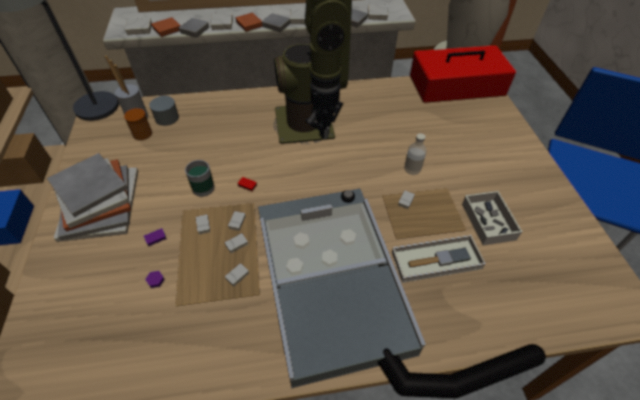

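All is in place: guard shut, button up, four hexes flat inside, five bars out, brush in the tray, bystanders untouched.

```bash
python3 -c "
from cell import r
print(r.hand_in())"
```

```text
the job is handed in; nothing more can be done
None
```

The job is handed in, at about 41 s of the 200 s; `hand_in` gave no verdict.

**What I did:** The sample in the box was a hexagon. I slid the guard open to its stop and laid the brush in the white tray. I put the one hexagon from the left board and the two from the right board flat beside the sample. Then I pushed the guard shut to its stop and pressed the start button once.

**Last checks that held:**
- **Tiles:** The last pictures show four hexagons flat and apart in the box. All five rectangles are still on the boards.
- **Brush:** It lies in the tray along its length.
- **Guard:** It met its stop in both directions, and the handle travelled about 0.22 m.
- **Button:** It went down about 6 mm at 19 N and stands up again in the last pictures.
- **Bystanders and arm:** Tin, tub and bottle look unmoved, and the arm is clear with about 0 N on it.

**What disagreed or went wrong:**
- The scene camera placed the tiles on the right board up to 2 cm away from where the wrist camera did. I worked from the wrist camera for all grasps, and every grasp held.
- My first approach to the button stopped about 28 mm short because the last joint had reached its 180° limit. I turned the tool about 32° and lined it up again before pressing.
- I saw no knocked tile and no slackening of the grip.

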